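Change of filters at the laser exposure slide

TASK

Change the filters at the laser slide: first switch the laser driver off with its locking toggle (pull the bat out before flipping it over, and let it drop back into its notch), and draw the carriage fully out. Stand the used white blank cassette upright in the blue return tray and every coloured cassette on the bench upright in a bay of its own, then push the carriage home under the hood until its detent clicks in, and finally switch the toggle back on, again dropped into its notch. The carriage must never leave home while the toggle is on; leave the meter, the lens post and the bottle alone.

Things in the scene. Friction and masses are not known exactly. Their poses are not given: they have to be found in the camera images.
- driver: laser driver: fixed grey box, 200 (its x) x 150 x 70 mm high, with a locking toggle in the middle of its top. Origin: centre of its underside, at bench height. Its x axis (level, within 0.4 rad of straight away from the robot) points from the OFF side (red dot on the lid) to the ON side (green dot); z up.
- toggle_pivot (a point): the toggle's pivot, 75 mm above the bench on the driver's axis; the bat swings about the driver's y axis through this point. Black lock plates stand up to 38 mm above it, under the bat's handle.
- toggle (a joint): swing of the bat, rad: +0.42 leaning to the green ON side (driver's +x), 0 upright, -0.42 to the red OFF side. In its notch (pulled 0) it cannot swing in past about 0.36: first pull it out along its own length by 10 mm or more, keep it pulled until past the middle, swing it right over, then let it back in. Left short of about 0.36 it rests on the lock plates, not in the notch.
- toggle_pull (a joint): how far the bat is pulled out along its own length, m: 0 fully in (locked in its notch), 0.015 fully out. A spring draws it back in: about 5 N at 0, 10 N fully out.
- bat_grip (a point): point on the bat's axis to grip, 60 mm from the pivot when the bat is in (moves with the bat; its z axis points outward along the bat). The handle is an aluminium rod 14 mm across, from 40 to 78 mm from the pivot, with a red end disc 20 mm across and 6 mm thick above it; nothing else near.
- slide: fixed slide: aluminium bar 100 mm wide, 350 mm long (its y), carriage on top. Over its -y end a fixed clear orange hood, 241 mm (x), from y = -154 to -70 mm, top at 105 mm; a silver laser tube on the hood's +x side. Origin: on the bench, 60 mm from the carriage's centre when that is fully out. Yaw within 0.15 rad of the world's; the carriage is drawn out along +y.
- carriage (a joint): travel of the carriage, m: 0 drawn fully out to the stop at the loading end (slide's +y), 0.16 fully home under the hood, where a spring detent holds it. The detent clicks in from about 0.155 to 0.16; getting in or out of it takes about 8 N, elsewhere the carriage drags with about 1.5 N and stays where it is left.
- carriage_handle (a point): grip point on the carriage's handle, 77 mm above the bench: a red upright post 18 mm across, from 34 to 95 mm above the bench, on the +y end of the carriage, 87 mm from the carriage's centre; always outside the hood. It moves with the carriage.
- multimeter: bystander: yellow hand-held meter lying on the bench, 75 x 145 x 34 mm. Leave alone.
- lens_post: bystander: lens in a black ring on a black post with a square foot, 60 x 60 x 152 mm high. Leave alone.
- bottle: bystander: clear bottle with a yellow cap, 60 mm across, 170 mm high. Leave alone.
- bay0 (a point): floor centre of bay 0 of the carriage (nearest to the robot; 35 mm above the bench, moves with the carriage, axes parallel to the slide's). Open pocket 42 mm (x) x 82 mm (y), walls 10 mm high; bays are 72 mm apart along x. Under the hood it cannot be reached.
- bay1 (a point): floor centre of bay 1 of the carriage (middle; 35 mm above the bench, moves with the carriage, axes parallel to the slide's). Open pocket 42 mm (x) x 82 mm (y), walls 10 mm high; bays are 72 mm apart along x. Under the hood it cannot be reached.
- bay2 (a point): floor centre of bay 2 of the carriage (farthest; 35 mm above the bench, moves with the carriage, axes parallel to the slide's). Open pocket 42 mm (x) x 82 mm (y), walls 10 mm high; bays are 72 mm apart along x. Under the hood it cannot be reached.
- filter_red_center (a point): centre of the red filter cassette (may be absent): black block 70 mm (its x) x 32 mm (its y) x 46 mm high with red glass and stripes, underside 23 mm below the centre, 0.13 to 0.25 kg. It goes into any bay with its long axis along the bay's y, either way round, glass up; grip it across the 32 mm in its upper half, so that the fingers stay above the bay walls.
- filter_green_center (a point): centre of the green filter cassette (may be absent): black block 70 mm (its x) x 32 mm (its y) x 46 mm high with green glass and stripes, underside 23 mm below the centre, 0.13 to 0.25 kg. It goes into any bay with its long axis along the bay's y, either way round, glass up; grip it across the 32 mm in its upper half, so that the fingers stay above the bay walls.
- filter_blue_center (a point): centre of the blue filter cassette (may be absent): black block 70 mm (its x) x 32 mm (its y) x 46 mm high with blue glass and stripes, underside 23 mm below the centre, 0.13 to 0.25 kg. It goes into any bay with its long axis along the bay's y, either way round, glass up; grip it across the 32 mm in its upper half, so that the fingers stay above the bay walls.
- filter_amber_center (a point): centre of the amber filter cassette (may be absent): black block 70 mm (its x) x 32 mm (its y) x 46 mm high with amber glass and stripes, underside 23 mm below the centre, 0.13 to 0.25 kg. It goes into any bay with its long axis along the bay's y, either way round, glass up; grip it across the 32 mm in its upper half, so that the fingers stay above the bay walls.
- filter_blank_center (a point): centre of the used blank cassette, the same block of 70 mm (x) x 32 mm (y) x 46 mm with white glass and stripes; it starts in the middle bay of the carriage, its long axis along the bay.
- return_tray_in (a point): centre of the inner floor of the fixed blue return tray: open box 100 mm (its x) x 110 mm (its y) outside, walls 4 mm thick, rim 18 mm above the bench; its floor is about 4 mm above the bench.
Not all that is in view belongs to the job. Several things look just like the part that bears return_tray_in: the one meant starts farthest from the robot's base.

How it is judged (in metres and radians):
On the way, in this order (a step that is already met when the one before it is completed fails the run):
1. the toggle is flipped to OFF and back in its notch (value of joint toggle below -0.33 rad and value of joint toggle_pull below 0.004 m), for 0.2 s.
2. the carriage is drawn fully out, toggle off (all of step 1 and value of joint carriage below 0.015 m), for 0.2 s.
3. the blank stands in the return tray, every coloured cassette present stands in a bay and is let go, the carriage out and the toggle off (all of step 2 and (horizontal distance between filter_red_center and bay0 below 0.012 m or horizontal distance between filter_red_center and bay1 below 0.012 m or horizontal distance between filter_red_center and bay2 below 0.012 m) and z of filter_red_center in the frame of bay0 between 0.016 and 0.03 m and angle between each of filter_red_center, filter_green_center, filter_blue_center, filter_amber_center, filter_blank_center's own z axis and vertical below 0.15 rad and (horizontal distance between filter_green_center and bay0 below 0.012 m or horizontal distance between filter_green_center and bay1 below 0.012 m or horizontal distance between filter_green_center and bay2 below 0.012 m) and z of filter_green_center in the frame of bay0 between 0.016 and 0.03 m and (horizontal distance between filter_blue_center and bay0 below 0.012 m or horizontal distance between filter_blue_center and bay1 below 0.012 m or horizontal distance between filter_blue_center and bay2 below 0.012 m) and z of filter_blue_center in the frame of bay0 between 0.016 and 0.03 m and (horizontal distance between filter_amber_center and bay0 below 0.012 m or horizontal distance between filter_amber_center and bay1 below 0.012 m or horizontal distance between filter_amber_center and bay2 below 0.012 m) and z of filter_amber_center in the frame of bay0 between 0.016 and 0.03 m and linear speed of each of filter_red, filter_green, filter_blue, filter_amber, filter_blank below 0.03 m/s and contact force between the fingers and filter_red below 0.1 N and contact force between the fingers and filter_green below 0.1 N and contact force between the fingers and filter_blue below 0.1 N and contact force between the fingers and filter_amber below 0.1 N and horizontal distance between filter_blank_center and return_tray_in below 0.045 m and z of filter_blank_center in the frame of return_tray_in below 0.03 m), for 0.2 s.
4. the loaded carriage is home in its detent, toggle still off (all of step 1 and value of joint carriage above 0.1555 m and (horizontal distance between filter_red_center and bay0 below 0.012 m or horizontal distance between filter_red_center and bay1 below 0.012 m or horizontal distance between filter_red_center and bay2 below 0.012 m) and z of filter_red_center in the frame of bay0 between 0.016 and 0.03 m and angle between each of filter_red_center, filter_green_center, filter_blue_center, filter_amber_center's own z axis and vertical below 0.15 rad and (horizontal distance between filter_green_center and bay0 below 0.012 m or horizontal distance between filter_green_center and bay1 below 0.012 m or horizontal distance between filter_green_center and bay2 below 0.012 m) and z of filter_green_center in the frame of bay0 between 0.016 and 0.03 m and (horizontal distance between filter_blue_center and bay0 below 0.012 m or horizontal distance between filter_blue_center and bay1 below 0.012 m or horizontal distance between filter_blue_center and bay2 below 0.012 m) and z of filter_blue_center in the frame of bay0 between 0.016 and 0.03 m and (horizontal distance between filter_amber_center and bay0 below 0.012 m or horizontal distance between filter_amber_center and bay1 below 0.012 m or horizontal distance between filter_amber_center and bay2 below 0.012 m) and z of filter_amber_center in the frame of bay0 between 0.016 and 0.03 m), for 0.2 s.
5. the toggle is flipped to ON and back in its notch (value of joint toggle above 0.33 rad and value of joint toggle_pull below 0.004 m and value of joint carriage above 0.1555 m and (horizontal distance between filter_red_center and bay0 below 0.012 m or horizontal distance between filter_red_center and bay1 below 0.012 m or horizontal distance between filter_red_center and bay2 below 0.012 m) and z of filter_red_center in the frame of bay0 between 0.016 and 0.03 m and angle between each of filter_red_center, filter_green_center, filter_blue_center, filter_amber_center's own z axis and vertical below 0.15 rad and (horizontal distance between filter_green_center and bay0 below 0.012 m or horizontal distance between filter_green_center and bay1 below 0.012 m or horizontal distance between filter_green_center and bay2 below 0.012 m) and z of filter_green_center in the frame of bay0 between 0.016 and 0.03 m and (horizontal distance between filter_blue_center and bay0 below 0.012 m or horizontal distance between filter_blue_center and bay1 below 0.012 m or horizontal distance between filter_blue_center and bay2 below 0.012 m) and z of filter_blue_center in the frame of bay0 between 0.016 and 0.03 m and (horizontal distance between filter_amber_center and bay0 below 0.012 m or horizontal distance between filter_amber_center and bay1 below 0.012 m or horizontal distance between filter_amber_center and bay2 below 0.012 m) and z of filter_amber_center in the frame of bay0 between 0.016 and 0.03 m), for 0.2 s.
At the end, for the whole second after the job is handed in: Toggle past 0.33 rad on the ON side and in its notch (pulled under 4 mm), carriage home (beyond 0.1555 m), every coloured cassette upright (0.15 rad), at rest on a bay's floor within 12 mm of its centre, the blank upright and at rest in the return tray within 45 mm of its centre (all of step 5 and linear speed of each of filter_red, filter_green, filter_blue, filter_amber, filter_blank below 0.03 m/s and horizontal distance between filter_blank_center and return_tray_in below 0.045 m and z of filter_blank_center in the frame of return_tray_in below 0.03 m and angle between filter_blank_center's own z axis and vertical below 0.15 rad); the robot touches nothing.
It fails at once if the carriage is moved more than 15 mm from home while the toggle is on (value of joint toggle above 0.1 rad and value of joint carriage below 0.145 m).
It fails at once if the meter is pushed more than 30 mm (distance of multimeter from where it was at the start of the episode above 0.03 m).
It fails at once if the lens post is pushed more than 30 mm (distance of lens_post from where it was at the start of the episode above 0.03 m).
It fails at once if the bottle is pushed more than 30 mm (distance of bottle from where it was at the start of the episode above 0.03 m).
Of filter_red, filter_green, filter_blue, filter_amber only 2 to 3 are there at a start; the rules pass over those that are not, and their reading is None.
At some moment in a run one of filter_red, filter_green, filter_blue, filter_amber may be knocked a few centimetres aside while the robot is not near it.
Once in a run the grip may slacken for a moment while it holds something.
It also fails if it takes over 208 s, if anything falls off the work surface, if the arm or the gripper's body presses on something with over 40 N, if the wrist force passes 120 N, or if a joint passes its speed limit or range.

ROBOT

A 6-joint arm with a two-finger parallel gripper is mounted at the origin on the work surface. World frame = base frame: x ahead of the robot, y to its left, z up, the work surface at z = 0. Lengths are in m, angles in degrees, forces in N, time in s.
With the tool pointing down it reaches from about 0.375 to 0.9 m from the base axis. Payload 3.1 kg.
Tool frame: the origin (TCP) lies on the centre line of the jaws, within the pads' length; the fingertips stand 14 mm ahead of it and the grasp point (between the pads) lies 5 mm behind it (bot.tips_ahead is the distance from the TCP to the fingertips, in m); z points along the fingers, y is the line along which they close (so a half turn about z gives the same grasp; the last joint's range is limited). The gripper opens to 87 mm and grips with 3 to 60 N. Pads are 19 mm wide; open, the fingers measure 117 mm over their backs; the gripper's body (75 mm by 190 mm) begins 51 mm behind the grasp point.
Start: joints at [55.548, 30.224, 82.088, -0, 67.689, -10.227], TCP at [0.256, 0.57, 0.204] pointing down, gripper open.
Joint ranges: [-176.69, 176.69], [-43.24, 126.21], [12.49, 139.97], [-82, 262], [0, 151.66], [-163.58, 163.58]. Speed limits (degrees/s): [159.86, 159.86, 180, 180, 180, 180].

INTERFACE

Orientations are given as a 3x3 rotation matrix whose columns are the frame's x, y, z axes.
In Python, from rig import bot gives the robot as it stands.
- The arm moves only by the tool play_rows, never from a script. Its argument "moves" is a list that holds one entry, the list of rows, each a list of 6 numbers: the shift along the tool's x, y, z in mm, then the turn, a rotation vector about the tool's x, y, z in rad. A call has 1 to 5 rows; each row shifts and turns the commanded pose from where the row before left it, along the tool's axes as they then stand; what a row does not reach is not made up. A row lasts 1/10 s, in which the tool goes at most 50 mm and 8.59 degrees, less where a joint would pass 70% of its speed; a pose out of reach is approached as far as the arm can. A call with a gripper value outside its range is refused whole. "fingers" is the opening, from -1 (shut) to 1 (fully open), set as the call begins (left out, the last holds). The fingers move at their own pace and stop on an object; the grip force is fixed at half the most. Time passes only in rows, so rows that do not move let the fingers close. It gives the time, the measured TCP pose, the force, the opening and the grip force at its end, in the units of the state.
- bot.read_state(): the state, without advancing time (a new reading comes with each control period).
- bot.capture(name): name is "side" or "top"; returns a dict with "image" (384x512x3 uint8, blue, green, red), "fx", "fy", "cx", "cy" (pixels), "distortion" ([k1, k2, p1, p2, k3] as OpenCV has them; the pictures are not rectified), "R" (3x3) and "t" (3): a world point X has camera coordinates R X + t. Camera axes: x right, y down, z forward; pixel columns grow to the right and rows downward; lengths in m; the calibration is good to about 2 mm. A picture is of the moment at which its call begins. There is no depth.
- bot.hand_in(): hands the job in; it is judged then, once.
Trained networks look in a picture, given as the dict that the camera call returned (one of the last four; its "shot" number tells which), for a name from the list of things; names that differ only in an ending like _2 or _b are one class to them, and where a whole thing is asked for, a point or a joint stands for the part that bears it (a point fixed in the world has none). Each returns a list of dicts, best first, with "confidence" (0 to 1); they miss things now and then, are a little off and sometimes report something else, mostly with a low value. They report only what shows in the picture. A call takes as long as a camera call. They do not tell look-alikes from the thing itself.
- bot.search_frame(picture, query): "centre" ([column, row] in pixels, amid what is visible of it).
- bot.silhouettes(picture, query): "pixels" (384x512 bool, what is visible of it) and "centre" ([column, row] in pixels, amid what is visible of it).
- bot.pinpoint(picture, query): "centre" ([column, row] in pixels: a listed point, or the origin of a listed thing).
The state is a dict: "time_s": time; "joint_positions": joint angles; "qvel": joint speeds; "tau": joint torques, N m; "position": TCP position; "tcp_rot": TCP orientation; "force": force on the tool from outside, world axes, zero at the start; "moment": the same for the moment, N m; "opening": opening from 0.0 (shut) to 1.0 (fully open); "grasp_force": force on a finger pad.
Only numpy, scipy, OpenCV 4.12 (cv2) and the standard library are available. Lean on these libraries where they do the work, as an engineer would, in place of code of your own. Each camera call takes 0.05 s, during which the arm holds its last target. There are 200 camera calls.

## Working session

There is one attempt and no reset: what is moved stays moved. The work goes in short steps, Python scripts to look and compute and a tool call to move; the robot and the scene stay as the last step left them, time stands still between calls to the robot, and variables do not carry over. Pictures are saved under pics/ and viewed, at most 14 in all, crops included, and the job is handed in when it is done.

Besides the shell and the picture viewer there is one more tool, called after "Emit:" as name(argument=value, ...), one argument or row to a line, values as JSON. play_rows: Moves the arm, as the interface text tells. Its arguments: {"type":"object","properties":{"moves":{"type":"array","items":{"type":"array","items":{"type":"array","items":{"type":"number"}}}},"fingers":{"type":"number"}},"required":["moves"]}

```bash
ls; mkdir -p pics
python3 - <<'E'
from rig import bot
import cv2
print({k:v for k,v in bot.read_state().items()})
for n in("side","top"):
    p=bot.capture(n); cv2.imwrite(f"pics/{n}0.png",p["image"]); print(n,{k:(v.tolist() if hasattr(v,'tolist') else v) for k,v in p.items() if k!="image"})
    for q in ["driver","toggle_pivot","bat_grip","slide","carriage_handle","bay0","bay1","bay2","filter_red_center","filter_green_center","filter_blue_center","filter_amber_center","filter_blank_center","return_tray_in","multimeter","lens_post","bottle"]:
        print(q,[(([round(float(c)) for c in d["centre"]]),round(d["confidence"],2)) for d in bot.pinpoint(p,q)])
E
```

```text
pics
{'time_s': 0.0, 'joint_positions': array([ 5.55507936e+01,  3.02779973e+01,  8.21564478e+01, -6.91581148e-04,
        6.76887985e+01, -1.02275114e+01]), 'qvel': array([-0.01000071, -0.10358018,  0.10545843,  0.01498807, -0.01386013,
        0.07755419]), 'tau': array([ 6.90317447e-04, -4.40048325e+01, -1.76591241e+01,  6.32379600e-02,
        5.82789362e-02, -1.62590886e-04]), 'position': array([0.25595324, 0.56934168, 0.20298172]), 'tcp_rot': array([[-9.11966494e-01,  4.10262910e-01, -1.20756150e-03],
       [ 4.10264519e-01,  9.11964832e-01, -1.78009458e-03],
       [ 3.70946836e-04, -2.11880625e-03, -9.99997687e-01]]), 'force': array([-0.39683127, -0.56275619,  0.11059059]), 'moment': array([-0.00394181, -0.02408388,  0.00831668]), 'grasp_force': 0.0, 'opening': 0.9978904412778141}
side {'fx': 372.14675003563076, 'fy': 372.14675003563076, 'cx': 258.5855953857374, 'cy': 192.18886631480908, 'distortion': [0.018335844087523975, 0.0, 0.0, 0.0, 0.0], 'R': [[0.9897468424559293, -0.14049580404970066, 0.02573163214695255], [-0.04754734537288556, -0.4939619897854487, -0.86818247079470
[... 1423 characters left out ...]
373, 214], 0.85)]
bat_grip [([373, 203], 0.52)]
slide [([284, 185], 0.56)]
carriage_handle [([289, 182], 0.78)]
bay0 [([312, 164], 0.74), ([313, 207], 0.57), ([309, 185], 0.56)]
bay1 [([312, 164], 0.74), ([313, 207], 0.57), ([309, 185], 0.56)]
bay2 [([312, 164], 0.74), ([313, 207], 0.57), ([309, 185], 0.56)]
filter_red_center [([239, 134], 0.72)]
filter_green_center [([197, 201], 0.53)]
filter_blue_center [([166, 226], 0.79), ([371, 156], 0.65)]
filter_amber_center []
filter_blank_center [([203, 168], 0.61), ([310, 183], 0.52)]
return_tray_in [([197, 269], 0.92), ([200, 169], 0.67), ([128, 250], 0.64)]
multimeter [([263, 247], 0.57)]
lens_post [([240, 134], 0.81)]
bottle [([369, 156], 0.62)]
```

```bash
python3 -c "
import cv2
for n in('side','top'):
    cv2.imwrite(f'pics/{n}0b.png',cv2.resize(cv2.imread(f'pics/{n}0.png'),(800,600),interpolation=cv2.INTER_CUBIC))"
```

```text
(no output)
```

View pics/side0b.png

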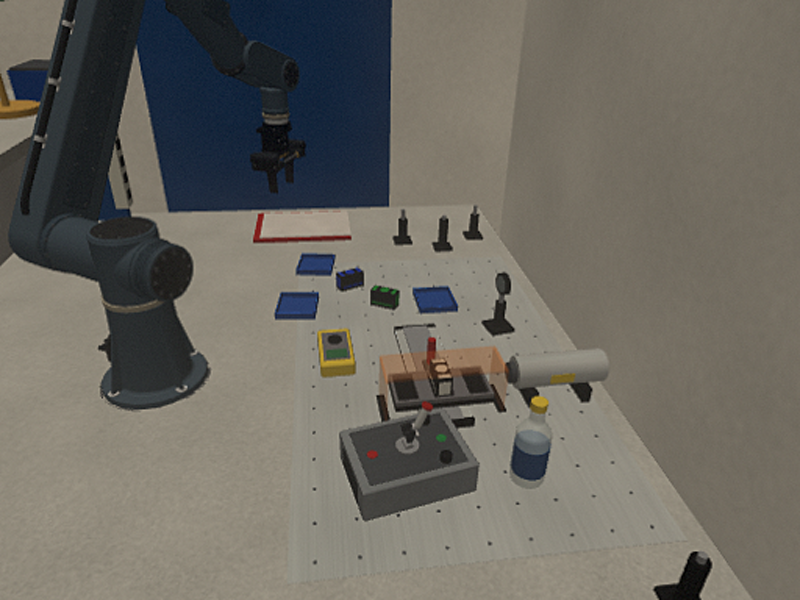

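View pics/top0b.png

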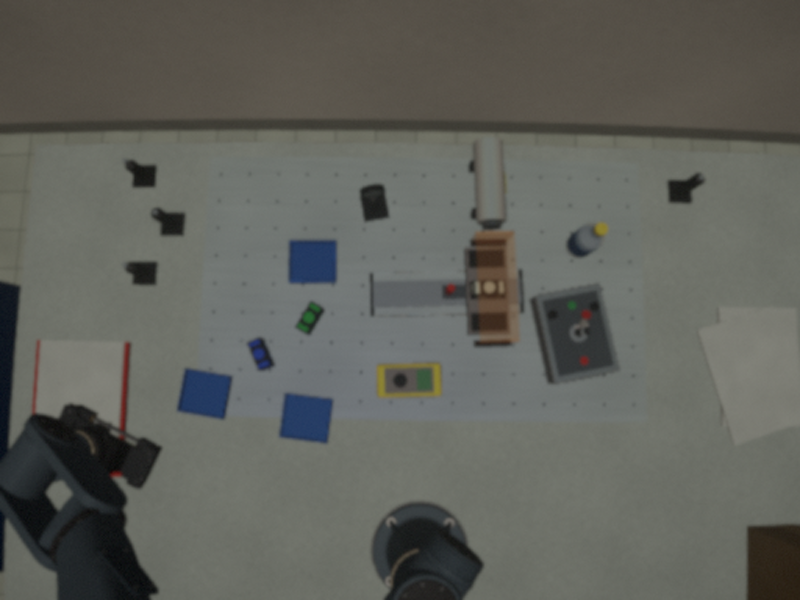

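```bash
cat > h.py <<'E'
import numpy as np, cv2
from rig import bot
def ray(p,uv):
    K=np.array([[p["fx"],0,p["cx"]],[0,p["fy"],p["cy"]],[0,0,1.]])
    q=cv2.undistortPoints(np.array(uv,float).reshape(-1,1,2),K,np.array(p["distortion"]))[:,0]
    R=np.array(p["R"]); t=np.array(p["t"])
    d=np.c_[q,np.ones(len(q))]@R; return -R.T@t, d/np.linalg.norm(d,axis=1)[:,None]
def at_z(p,uv,z):
    o,d=ray(p,uv); return o+d*((z-o[2])/d[:,2])[:,None]
def tri(ps,uvs):
    A=np.zeros((3,3));b=np.zeros(3);L=[]
    for p,u in zip(ps,uvs):
        o,d=ray(p,u);d=d[0];M=np.eye(3)-np.outer(d,d);A+=M;b+=M@o;L.append((o,M))
    X=np.linalg.solve(A,b); return X,max(np.linalg.norm(M@(X-o)) for o,M in L)*1e3
def proj(p,X):
    K=np.array([[p["fx"],0,p["cx"]],[0,p["fy"],p["cy"]],[0,0,1.]])
    return cv2.projectPoints(np.array(X,float).reshape(-1,1,3),cv2.Rodrigues(np.array(p["R"]))[0],np.array(p["t"]),K,np.array(p["distortion"]))[0][:,0]
def rect(p,mask,z):
    c=max(cv2.findContours(mask.astype(np.uint8),0,1)[0],key=cv2.contourArea)[:,0]
    (cx,cy),(w,h),a=cv2.minAreaRect((at_z(p,c,z)[:,:2]*1000).astype(np.float32))
    if h>w: w,h,a=h,w,a+90
    return [round(v,1) for v in(cx,cy,w,h,(a+90)%180-90)]
def near(p,q,uv,fn=None):
    r=(fn or bot.pinpoint)(p,q); return min(r,key=lambda d:np.hypot(*(np.array(d["centre"])-uv)),default=None)
E
python3 - <<'E'
from h import *
np.set_printoptions(precision=4,suppress=True)
S=bot.capture("side");T=bot.capture("top")
g={"driver":((264,306),(362,213)),"toggle_pivot":((261,283),(373,214)),"bat_grip":((268,263),(373,203)),"carriage_handle":((273,221),(289,182)),"slide":((275,238),(284,185)),"bay0":((262,247),(313,207)),"bay1":((281,249),(309,185)),"bay2":((303,245),(312,164)),"filter_green_center":((246,189),(197,201)),"filter_blue_center":((224,179),(166,226)),"filter_blank_center":((282,242),(310,183)),"return_tray_in":((276,192),(200,169))}
for q,(a,b) in g.items():
    A=near(S,q,a);B=near(T,q,b)
    if A and B: print(q,A["centre"],B["centre"],*tri([S,T],[A["centre"],B["centre"]]))
    else: print(q,A and A["centre"],B and B["centre"])
for q,z in(("driver",.07),("filter_green_center",.046),("filter_blue_center",.046),("return_tray_in",.018),("slide",.03)):
    for d in bot.silhouettes(T,q): print(q,np.round(d["centre"]),round(d["confidence"],2),rect(T,d["pixels"],z))
# lid dots
hsv=cv2.cvtColor(T["image"],cv2.COLOR_BGR2HSV); 
for nm,m in(("red",((hsv[...,0]<8)|(hsv[...,0]>172))&(hsv[...,1]>120)),("green",(abs(hsv[...,0].astype(int)-60)<20)&(hsv[...,1]>110))):
    n,_,st,c=cv2.connectedComponentsWithStats(m.astype(np.uint8))
    for i in range(1,n):
        if 340<c[i][0]<400 and 180<c[i][1]<245 and st[i][4]>3: print(nm,c[i],st[i][4],at_z(T,c[i],.07)[0])
E
```

```text
driver [265.2, 306.4] [364.0, 214.8] [ 0.4943 -0.3448 -0.0007] 9.167295979359617
toggle_pivot [261.0, 284.6] [370.1, 214.8] [ 0.485  -0.3421  0.0776] 5.116394772084963
bat_grip [269.2, 264.2] [371.5, 203.5] [ 0.5124 -0.3291  0.1338] 0.5663178153503325
carriage_handle [273.6, 220.4] [290.1, 183.5] [ 0.5772 -0.0652  0.0888] 4.712154413767086
slide [270.7, 238.3] [280.8, 187.6] [ 0.5757 -0.0402 -0.0025] 4.709019733323991
bay0 [258.9, 246.7] [313.1, 210.1] [ 0.504  -0.1506  0.0513] 8.504093642796338
bay1 [281.0, 249.9] [309.9, 186.2] [ 0.5843 -0.1427  0.0263] 1.2893602274823224
bay2 [304.8, 245.0] [310.8, 165.8] [ 0.6579 -0.1445  0.0407] 3.7348202891265885
filter_green_center [246.6, 190.3] [195.5, 202.6] [0.5203 0.2654 0.0185] 1.3638963226188967
filter_blue_center [223.6, 180.1] [165.3, 228.2] [0.4295 0.3718 0.0143] 3.889881286439925
filter_blank_center [284.6, 238.4] [311.6, 182.7] [ 0.5917 -0.1422  0.0706] 2.933152024322184
return_tray_in [279.3, 192.0] [206.3, 167.8] [0.6483 0.2295 0.0235] 3.2594262977082056
driver [368. 209.] 0.66 [486.4, -334.3, 203.4, 169.5, 11.3]
driver [166. 226.] 0.2 [431.3, 356.2, 72.1, 41.5, 25.4]
filter_green_center [195. 202.] 0.53 [512.3, 251.3, 67.1, 37.1, -29.5]
filter_blue_center [168. 227.] 0.8 [432.2, 361.1, 68.2, 36.0, 28.8]
filter_blue_center [373. 152.] 0.58 [706.2, -375.2, 115.3, 63.6, -54.3]
filter_blue_center [308. 182.] 0.35 [696.9, -52.4, 488.6, 350.0, 1.2]
return_tray_in [195. 267.] 0.96 [291.4, 259.9, 112.8, 102.3, 84.1]
return_tray_in [201. 168.] 0.92 [647.1, 255.4, 111.9, 99.6, -89.4]
return_tray_in [130. 251.] 0.66 [340.0, 492.9, 116.8, 103.6, 80.8]
slide [309. 182.] 0.63 [702.4, -54.6, 491.6, 349.0, 1.2]
red [374.6667 200.875 ] 24 [ 0.5288 -0.3609  0.07  ]
red [373.3684 230.2105] 19 [ 0.4276 -0.3544  0.07  ]
green [365.5    194.7143] 14 [ 0.5498 -0.3292  0.07  ]
```

Run:
```python
from h import *
np.set_printoptions(precision=4,suppress=True)
S=bot.capture("side");T=bot.capture("top")
cv2.imwrite("pics/c1.png",cv2.resize(T["image"][135:255,180:400],(792,432),interpolation=cv2.INTER_CUBIC))
s=S["image"][185:345,170:370]; cv2.imwrite("pics/c2.png",cv2.resize(s,(750,600),interpolation=cv2.INTER_CUBIC))
def red(p,x0,x1,y0,y1):
    h=cv2.cvtColor(p["image"],cv2.COLOR_BGR2HSV);m=((h[...,0]<7)|(h[...,0]>173))&(h[...,1]>130)
    n,_,st,c=cv2.connectedComponentsWithStats(m.astype(np.uint8))
    return [(c[i],st[i]) for i in range(1,n) if x0<c[i][0]<x1 and y0<c[i][1]<y1 and st[i][4]>3]
for r in red(S,220,300,200,310):print("S",*r)
for r in red(T,270,400,170,240):print("T",*r)
```

```text
S [275.6269 222.6866] [273 216   6  17  67]
S [273.0667 259.5333] [270 257   7   6  30]
S [237.8276 290.4483] [235 288   7   6  29]
T [288.  184.5] [286 183   5   4  18]
T [374.9091 200.9091] [373 199   5   5  22]
T [373.5 230.5] [372 229   4   4  16]
```

View pics/c1.png

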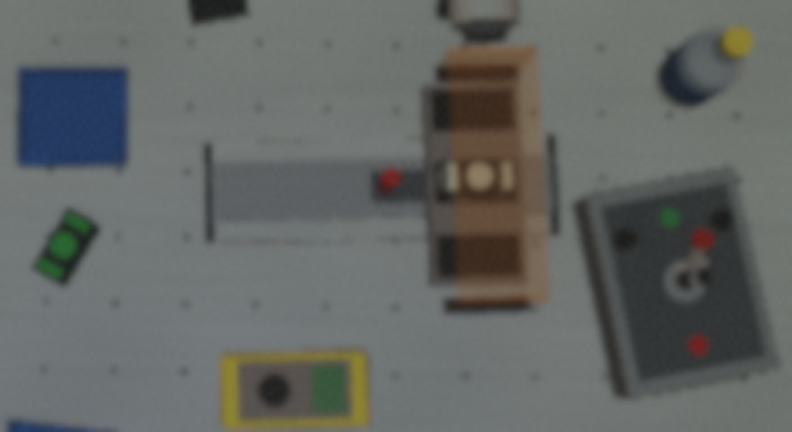

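View pics/c2.png

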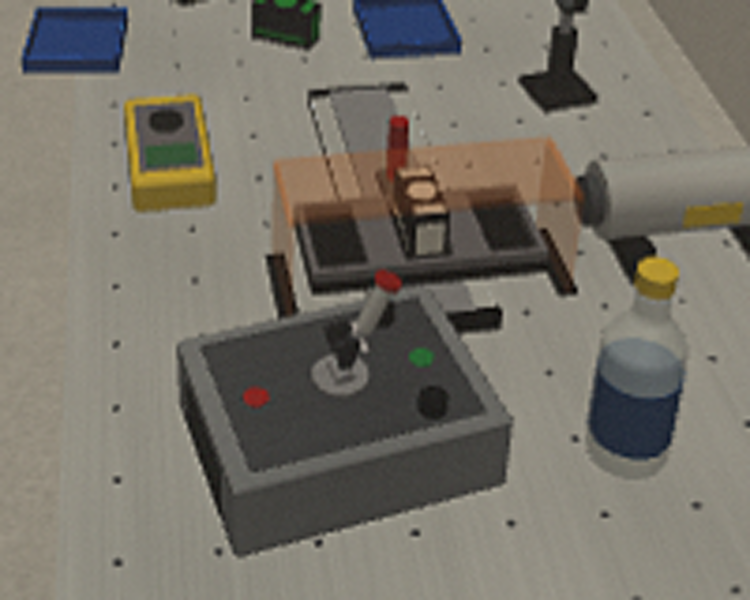

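Run:
```python
from h import *
np.set_printoptions(precision=4,suppress=True)
S=bot.capture("side");T=bot.capture("top")
print("disc",tri([S,T],[(273.1,259.0),(374.9,200.9)]))
print("reddot",tri([S,T],[(237.8,290.4),(373.5,230.5)]))
print("greendot",tri([S,T],[(170+420/3.75,185+357/3.75),(365.5,194.7)]))
print("ring",tri([S,T],[(170+341/3.75,185+375/3.75),(180+686/3.6,135+281/3.6)]))
print("posttop",tri([S,T],[(170+400/3.75,185+119/3.75),(288.2,184.5)]))
c=lambda u,v:(180+u/3.6,135+v/3.6)
for z in(0.01,.03):
  P=at_z(T,[c(208,145),c(211,242),c(551,135),c(555,234)],z); print(z,P[:,:2])
E_=at_z(T,[c(577,200),c(735,170),c(778,365)],.07);print("lid corners",E_)
rt=at_z(T,[c(215,161),c(365,165),c(215,220),c(368,223)],.03);print("rail",rt)
ch=at_z(T,[c(426,88),c(432,284)],.045);print("carr edge",ch)
# blank
print("blank stripes",at_z(T,[c(452,176),c(508,177)],.081))
# tray A corners
ta=at_z(T,[c(19,68),c(127,67),c(127,165),c(18,165)],.018);print("tray",ta,ta.mean(0))
```

```text
disc (array([ 0.5199, -0.3341,  0.1543]), np.float64(0.414974829979194))
reddot (array([ 0.4273, -0.3532,  0.075 ]), np.float64(0.7701248319776199))
greendot (array([ 0.5493, -0.328 ,  0.0738]), np.float64(0.03190334409176963))
ring (array([ 0.4878, -0.3434,  0.0776]), np.float64(1.9377672684873009))
posttop (array([ 0.5803, -0.0589,  0.0976]), np.float64(3.142292429990687))
0.01 [[ 0.6215  0.1164]
 [ 0.5234  0.1115]
 [ 0.637  -0.2297]
 [ 0.5365 -0.2327]]
0.03 [[ 0.618   0.1155]
 [ 0.5214  0.1106]
 [ 0.6333 -0.2254]
 [ 0.5343 -0.2283]]
lid corners [[ 0.5629 -0.2413  0.07  ]
 [ 0.5946 -0.3962  0.07  ]
 [ 0.4072 -0.4336  0.07  ]]
rail [[ 0.6021  0.1082  0.03  ]
 [ 0.6002 -0.0403  0.03  ]
 [ 0.5432  0.1071  0.03  ]
 [ 0.5425 -0.0436  0.03  ]]
carr edge [[ 0.6755 -0.099   0.045 ]
 [ 0.4822 -0.1049  0.045 ]]
blank stripes [[ 0.5826 -0.1194  0.081 ]
 [ 0.5825 -0.1729  0.081 ]]
tray [[0.6967 0.3092 0.018 ]
 [0.6989 0.1995 0.018 ]
 [0.5988 0.1967 0.018 ]
 [0.5973 0.3063 0.018 ]] [0.6479 0.2529 0.018 ]
```

```bash
cat > plan.py <<'E'
import json
from h import *
from scipy.spatial.transform import Rotation as Ro
def down(yaw,tilt=0.):
    """tool z down, tool x at yaw (deg) in world; tilt (deg): turn about tool y"""
    y=np.radians(yaw);x=np.array([np.cos(y),np.sin(y),0]);z=np.array([0,0,-1.]);R=np.c_[x,np.cross(z,x),z]
    return R@Ro.from_euler("y",tilt,degrees=True).as_matrix()
def plan(targets,start=None,mm=42.,deg=7.5):
    """targets: (pos,R[,mm]); prints calls of 5 rounded rows"""
    if start is None:
        s=bot.read_state();start=(np.array(s["position"]),np.array(s["tcp_rot"]))
    p,R=start;rows=[]
    for tg in targets:
        P,Q=np.array(tg[0],float),tg[1];m=tg[2] if len(tg)>2 else mm
        ang=np.degrees(Ro.from_matrix(R.T@Q).magnitude())
        n=max(1,int(np.ceil(max(np.linalg.norm(P-p)*1e3/m,ang/deg))))
        p0,R0=p.copy(),R.copy();rv=Ro.from_matrix(R0.T@Q).as_rotvec()
        for i in range(1,n+1):
            gp=p0+(P-p0)*i/n;gR=R0@Ro.from_rotvec(rv*i/n).as_matrix()
            r=np.r_[np.round(R.T@(gp-p)*1e3,1),np.round(Ro.from_matrix(R.T@gR).as_rotvec(),3)]
            p=p+R@r[:3]/1e3;R=R@Ro.from_rotvec(r[3:]).as_matrix();rows.append([float(v) for v in r+0.])
    for i in range(0,len(rows),5): print(json.dumps([rows[i:i+5]]).replace(" ","").replace(".0,",",").replace(".0]","]"))
    print("end",np.round(p,4)); return p,R
YD=11.5;PIV=np.array([.487,-.341,.075]);DX=np.array([np.cos(np.radians(YD)),np.sin(np.radians(YD)),0])
def bat(a,d):
    """TCP pose on the bat axis at swing a (rad), d m from pivot"""
    return PIV+d*(np.sin(a)*DX+np.cos(a)*np.array([0,0,1.])), down(YD,np.degrees(a)*SG)
SG=1
z=down(YD,24)[:,2]
if z@DX>0: SG=-1
E
python3 - <<'E'
from plan import *
T=bot.capture("top");print("bottle",at_z(T,(386.5,147),.165))
print(SG, bat(.42,.055)[0], bat(.42,.055)[1])
plan([([.40,.15,.27],down(60)),([.50,-.25,.27],down(YD)),bat(.42,.13)])
E
```

```text
bottle [[ 0.69570448 -0.37378842  0.165     ]]
-1 [ 0.5089766  -0.33652881  0.12521989] [[ 0.89475841  0.19936793 -0.39957454]
 [ 0.18204066 -0.9799247  -0.08129436]
 [-0.40776045  0.         -0.91308894]]
[[[-23.3,-24.9,-5.1,0,0,0.129],[-26.4,-21.7,-5.1,0,0,0.128],[-28.9,-18.2,-5,0,0,0.129],[-31,-14.3,-5.1,0,0,0.128],[-32.6,-10.3,-5.1,0,0,0.129]]]
[[[-33.6,-5.9,-5.1,0,0,0.129],[-34.1,-1.6,-5.1,0,0,0.128],[-34,2.7,-5,0,0,0.129],[-33.4,7.2,-5.1,0,0,0.128],[-32.2,11.3,-5.1,0,0,0.129]]]
[[[-30.5,15.4,-5.1,0,0,0.128],[-28.2,19.2,-5.1,0,0,0.129],[-25.6,22.6,-5.1,0,0,0.129],[-29.6,28.7,0,0,0,0.085],[-27.1,31.1,0,0,0,0.084]]]
[[[-24.4,33.2,0,0,0,0.085],[-21.5,35.2,0,0,0,0.084],[-18.4,36.9,0,0,0,0.085],[-15.3,38.3,0,0,0,0.085],[-11.9,39.5,0,0,0,0.084]]]
[[[-8.6,40.3,0,0,0,0.085],[-5.2,40.9,0,0,0,0.084],[-1.6,41.2,0,0,0,0.085],[5.5,21.6,19.1,0,-0.105,0],[7.5,21.7,18.4,0,-0.105,0]]]
[[[9.4,21.6,17.5,0,-0.105,0],[11.1,21.7,16.4,0,-0.105,0]]]
end [ 0.5389 -0.3305  0.1938]
```

Emit:
play_rows(
  moves=[
    [[-23,-25,-5,0,0,0.129],[-26,-22,-5,0,0,0.128],[-29,-18,-5,0,0,0.129],[-31,-14,-5,0,0,0.128],[-33,-10,-5,0,0,0.129]],
  ],
  fingers=1,
)

```text
time_s: 4.1
position: [0.312, 0.4074, 0.2292]
tcp_rot: [[-0.48, 0.878, 0.0], [0.878, 0.48, 0.0], [-0.0, 0.0, -1.0]]
force: [0.9, 0.1, 0.4]
opening: 1.002
grasp_force: 0.0
```

Emit:
play_rows(
  moves=[
    [[-34,-6,-5,0,0,0.129],[-34,-2,-5,0,0,0.128],[-34,3,-5,0,0,0.129],[-33,7,-5,0,0,0.128],[-32,11,-5,0,0,0.129]],
  ],
)

```text
time_s: 4.6
position: [0.3667, 0.246, 0.2544]
tcp_rot: [[0.143, 0.99, 0.001], [0.99, -0.143, 0.0], [0.0, 0.001, -1.0]]
force: [0.5, 1.2, -0.2]
opening: 1.003
grasp_force: 0.0
```

Emit:
play_rows(
  moves=[
    [[-30.5,15.5,-5,0,0,0.128],[-28,19,-5,0,0,0.129],[-25.5,22.5,-5,0,0,0.129],[-29.5,28.5,0,0,0,0.085],[-27,31,0,0,0,0.084]],
  ],
)

```text
time_s: 5.1
position: [0.4198, 0.0696, 0.2695]
tcp_rot: [[0.641, 0.767, 0.001], [0.767, -0.641, -0.0], [0.001, 0.001, -1.0]]
force: [-0.3, -0.8, -0.6]
opening: 0.998
grasp_force: 0.0
```

Emit:
play_rows(
  moves=[
    [[-24.5,33,0,0,0,0.085],[-21.5,35,0,0,0,0.084],[-18.5,37,0,0,0,0.085],[-15,38,0,0,0,0.085],[-12,39.5,0,0,0,0.084]],
  ],
)

```text
time_s: 5.6
position: [0.4692, -0.1303, 0.2692]
tcp_rot: [[0.9, 0.436, 0.001], [0.436, -0.9, -0.0], [0.001, 0.0, -1.0]]
force: [1.0, 0.3, 0.3]
opening: 1.0
grasp_force: 0.0
```

Emit:
play_rows(
  moves=[
    [[-8.5,40.5,0,0,0,0.085],[-5,41,0,0,0,0.084],[-1.5,41,0,0,0,0.085],[5.5,21.5,19,0,-0.105,0],[7.5,21.5,18.5,0,-0.105,0]],
  ],
)

```text
time_s: 6.1
position: [0.5189, -0.2913, 0.2318]
tcp_rot: [[0.959, 0.196, -0.205], [0.191, -0.981, -0.044], [-0.21, 0.003, -0.978]]
force: [0.1, -0.5, -0.6]
opening: 1.004
grasp_force: 0.0
```

Emit:
play_rows(
  moves=[
    [[9.5,21.5,17.5,0,-0.105,0],[11,21.5,16.5,0,-0.105,0],[0,0,0,0,0,0]],
  ],
)

```text
time_s: 6.4
position: [0.5386, -0.3283, 0.1829]
tcp_rot: [[0.89, 0.2, -0.409], [0.186, -0.98, -0.076], [-0.416, -0.008, -0.909]]
force: [-0.0, 1.7, -1.3]
opening: 1.003
grasp_force: 0.0
```

Run:
```python
from plan import *
s=bot.read_state();print(s["position"],s["force"],np.array(s["joint_positions"]).round(1),s["qvel"].round(1))
T=bot.capture("top");S=bot.capture("side")
a=cv2.resize(T["image"][150:260,320:430],(400,400),interpolation=2);b=cv2.resize(S["image"][210:320,215:325],(400,400),interpolation=2)
cv2.imwrite("pics/c3.png",np.hstack([a,b]))
s=bot.read_state();print(s["position"],s["tcp_rot"].round(3))
plan([bat(.42,.055)],mm=15)
```

```text
[ 0.53858764 -0.32833491  0.18292396] [-0.00543319  1.72784537 -1.26329589] [-33.   42.   66.6 -16.6  89.7  48.1] [-0.2 -7.9  4.6  2.1  1.5 -0.6]
[ 0.5376999  -0.32778035  0.19005055] [[ 0.893  0.199 -0.403]
 [ 0.183 -0.98  -0.079]
 [-0.41  -0.004 -0.912]]
[[[-0.1,0.6,14.3,-0.001,0.001,0],[-0.2,0.6,14.3,0,0,0.001],[-0.1,0.6,14.2,-0.001,0.001,0],[-0.2,0.6,14.3,-0.001,0,0],[-0.1,0.6,14.3,0,0.001,0.001]]]
end [ 0.509  -0.3365  0.1252]
```

View pics/c3.png

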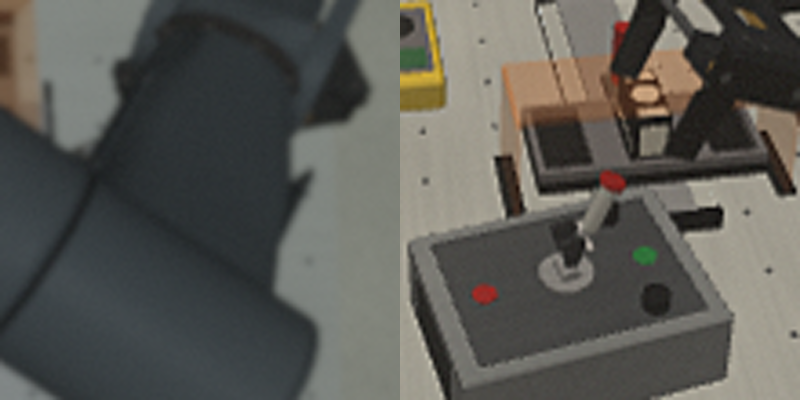

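Emit:
play_rows(
  moves=[
    [[0,0.5,14.5,0,0,0],[0,0.5,14.5,0,0,0],[0,0.5,14.5,0,0,0],[0,0.5,14.5,0,0,0],[0,0.5,10,0,0,0]],
  ],
)

```text
time_s: 7.0
position: [0.5109, -0.3364, 0.1333]
tcp_rot: [[0.896, 0.199, -0.396], [0.181, -0.98, -0.083], [-0.405, 0.003, -0.914]]
force: [-0.3, 0.1, -0.2]
opening: 1.001
grasp_force: 0.0
```

Emit:
play_rows(
  moves=[
    [[0,0,0,0,0,0],[0,0,0,0,0,0],[0,0,0,0,0,0]],
  ],
)

```text
time_s: 7.3
position: [0.5122, -0.3367, 0.132]
tcp_rot: [[0.896, 0.2, -0.397], [0.182, -0.98, -0.083], [-0.406, 0.002, -0.914]]
force: [-0.1, -1.0, -0.6]
opening: 0.997
grasp_force: 0.0
```

Run:
```python
from plan import *
s=bot.read_state();p=s["position"];print(p,s["force"].round(1))
P,R=bat(.42,.055);print("todo tool mm",(s["tcp_rot"].T@(P-p)*1e3).round(1),Ro.from_matrix(s["tcp_rot"].T@R).as_rotvec().round(3))
S=bot.capture("side");cv2.imwrite("pics/c4.png",cv2.resize(S["image"][210:310,215:325],(660,600),interpolation=2))
```

```text
[ 0.51222778 -0.33671296  0.13198917] [-0.1 -1.  -0.6]
todo tool mm [-0.1 -0.8  7.5] [ 0.002 -0.002 -0.001]
```

View pics/c4.png

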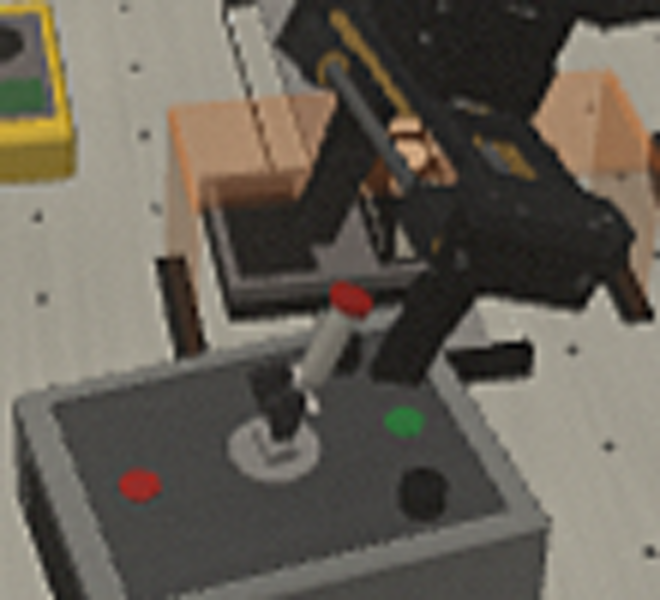

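Emit:
play_rows(
  moves=[
    [[0,-0.5,5,0,0,0],[0,0,3.5,0,0,0],[0,0,0,0,0,0],[0,0,0,0,0,0]],
  ],
)

```text
time_s: 7.75
position: [0.5078, -0.3365, 0.1224]
tcp_rot: [[0.894, 0.199, -0.4], [0.182, -0.98, -0.081], [-0.408, -0.001, -0.913]]
force: [-0.6, 0.2, -0.7]
opening: 1.003
grasp_force: 0.0
```

Emit:
play_rows(
  moves=[
    [[0,0,0,0,0,0],[0,0,0,0,0,0],[0,0,0,0,0,0],[0,0,0,0,0,0],[0,0,0,0,0,0]],
  ],
  fingers=-1,
)

```text
time_s: 8.25
position: [0.508, -0.3366, 0.1228]
tcp_rot: [[0.895, 0.199, -0.4], [0.182, -0.98, -0.081], [-0.408, 0.0, -0.913]]
force: [0.6, 0.8, 0.2]
opening: 0.634
grasp_force: 0.0
```

Emit:
play_rows(
  moves=[
    [[0,0,0,0,0,0],[0,0,0,0,0,0],[0,0,0,0,0,0],[0,0,0,0,0,0],[0,0,0,0,0,0]],
  ],
)

```text
time_s: 8.75
position: [0.5078, -0.3358, 0.1228]
tcp_rot: [[0.895, 0.199, -0.4], [0.182, -0.98, -0.08], [-0.408, -0.001, -0.913]]
force: [-0.2, 2.2, 0.6]
opening: 0.206
grasp_force: 30.0
```

Run:
```python
from plan import *
s=bot.read_state();p=s["position"];print(p,s["force"].round(1))
P,R=bat(.42,.055);print("todo tool mm",(s["tcp_rot"].T@(P-p)*1e3).round(1),Ro.from_matrix(s["tcp_rot"].T@R).as_rotvec().round(3))
A=[.42-.84*i/7 for i in range(8)]
plan([bat(.42,.070)]+[bat(a,.070) for a in A[1:]]+[bat(-.42,.07),bat(-.42,.055)],start=bat(.42,.055),mm=7)
```

```text
[ 0.50780995 -0.33582822  0.12275429] [-0.2  2.2  0.6]
todo tool mm [-0.1  0.9 -2.7] [-0.002  0.     0.   ]
[[[0,0,-5,0,0,0],[0,0,-5,0,0,0],[0,0,-5,0,0,0],[-4.2,0,0.3,0,0.06,0],[-4.2,0,0,0,0.06,0]]]
[[[-4.2,0,0.2,0,0.06,0],[-4.2,0,0,0,0.06,0],[-4.2,0,0.3,0,0.06,0],[-4.2,0,0,0,0.06,0],[-4.2,0,0.2,0,0.06,0]]]
[[[-4.1,0,0,0,0.06,0],[-4.2,0,0.3,0,0.06,0],[-4.2,0,0,0,0.06,0],[-4.2,0,0.2,0,0.06,0],[-4.2,0,0,0,0.06,0]]]
[[[-4.2,0,0.3,0,0.06,0],[-4.2,0,0,0,0.06,0],[0,0,0,0,0,0],[0,0,5,0,0,0],[0,0,5,0,0,0]]]
[[[0,0,5,0,0,0]]]
end [ 0.465  -0.3455  0.1252]
```

Emit:
play_rows(
  moves=[
    [[0,0,-5,0,0,0],[0,0,-5,0,0,0],[0,0,-4.5,0,0,0],[0,0,0,0,0,0],[0,0,0,0,0,0]],
  ],
)

```text
time_s: 9.25
position: [0.5129, -0.3348, 0.1351]
tcp_rot: [[0.894, 0.199, -0.402], [0.183, -0.98, -0.08], [-0.409, -0.002, -0.912]]
force: [-4.9, 1.1, -9.8]
opening: 0.209
grasp_force: 30.0
```

Run:
```python
from plan import *
s=bot.read_state();p=s["position"];print(p,s["force"].round(1),s["opening"],s["grasp_force"])
P,R=bat(.42,.055);print("todo tool mm",(s["tcp_rot"].T@(P-p)*1e3).round(1))
S=bot.capture("side");cv2.imwrite("pics/c5.png",cv2.resize(S["image"][220:300,225:315],(675,600),interpolation=2))
```

```text
[ 0.51286236 -0.33475306  0.13507255] [-4.9  1.1 -9.8] 0.20889348498484908 29.998154640197754
todo tool mm [ 0.2  1.  10.7]
```

View pics/c5.png

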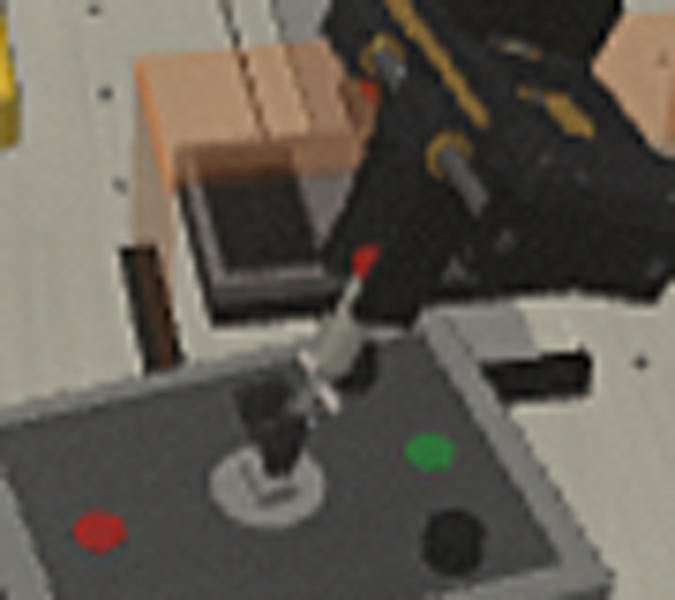

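Emit:
play_rows(
  moves=[
    [[-4,0,0.1,0,0.06,0],[-4,0,0.1,0,0.06,0],[-4,0,0.1,0,0.06,0],[-4,0,0.1,0,0.06,0],[-4,0,0.1,0,0.06,0]],
  ],
)

```text
time_s: 9.8
position: [0.4946, -0.3386, 0.1411]
tcp_rot: [[0.973, 0.2, -0.116], [0.199, -0.98, -0.023], [-0.118, -0.001, -0.993]]
force: [-0.7, 2.1, -10.1]
opening: 0.208
grasp_force: 30.0
```

Emit:
play_rows(
  moves=[
    [[-4,0,0.1,0,0.06,0],[-4,0,0.1,0,0.06,0],[-4,0,0.1,0,0.06,0],[-4,0,0.1,0,0.06,0],[-4,0,0.1,0,0.06,0]],
  ],
)

```text
time_s: 10.3
position: [0.4752, -0.3425, 0.1403]
tcp_rot: [[0.964, 0.201, 0.176], [0.197, -0.98, 0.037], [0.18, -0.001, -0.984]]
force: [3.4, 2.1, -18.6]
opening: 0.207
grasp_force: 30.0
```

Emit:
play_rows(
  moves=[
    [[-4,0,0.1,0,0.06,0],[-4,0,0.1,0,0.06,0],[-4,0,0.1,0,0.06,0],[-4,0,0.1,0,0.06,0],[0,0,0,0,0,0]],
  ],
)

```text
time_s: 10.8
position: [0.4602, -0.3456, 0.135]
tcp_rot: [[0.895, 0.198, 0.4], [0.18, -0.98, 0.084], [0.409, -0.003, -0.913]]
force: [12.0, 3.8, -20.4]
opening: 0.209
grasp_force: 30.0
```

Emit:
play_rows(
  moves=[
    [[0,0,0,0,0,0],[0,0,0,0,0,0]],
  ],
)

```text
time_s: 11.0
position: [0.461, -0.3455, 0.1353]
tcp_rot: [[0.895, 0.202, 0.398], [0.184, -0.979, 0.083], [0.407, -0.001, -0.913]]
force: [7.9, 2.8, -17.4]
opening: 0.212
grasp_force: 30.0
```

Run:
```python
from plan import *
s=bot.read_state();p=s["position"];print(p,s["force"].round(1),s["opening"],s["grasp_force"])
P,R=bat(-.42,.055);print("todo tool mm",(s["tcp_rot"].T@(P-p)*1e3).round(1),Ro.from_matrix(s["tcp_rot"].T@R).as_rotvec().round(3))
```

```text
[ 0.46095167 -0.34545318  0.1353193 ] [  7.9   2.8 -17.4] 0.2121970625891994 29.996428191661835
todo tool mm [-0.5  0.9 10.8] [-0.002  0.001  0.002]
```

Emit:
play_rows(
  moves=[
    [[0,0,5,0,0,0],[0,0,5,0,0,0],[0,0,4,0,0,0],[0,0,0,0,0,0],[0,0,0,0,0,0]],
  ],
)

```text
time_s: 11.5
position: [0.4662, -0.3449, 0.1237]
tcp_rot: [[0.895, 0.2, 0.4], [0.183, -0.98, 0.082], [0.408, -0.0, -0.913]]
force: [2.1, 3.2, -5.6]
opening: 0.21
grasp_force: 30.0
```

Emit:
play_rows(
  moves=[
    [[0,0,0,0,0,0],[0,0,0,0,0,0],[0,0,0,0,0,0],[0,0,0,0,0,0],[0,0,0,0,0,0]],
  ],
  fingers=0.3,
)

```text
time_s: 12.0
position: [0.4663, -0.3462, 0.1241]
tcp_rot: [[0.895, 0.199, 0.4], [0.182, -0.98, 0.079], [0.408, 0.002, -0.913]]
force: [-0.2, -0.1, 0.2]
opening: 0.579
grasp_force: 0.0
```

Emit:
play_rows(
  moves=[
    [[0,0,0,0,0,0],[0,0,0,0,0,0],[0,0,0,0,0,0],[0,0,0,0,0,0],[0,0,-20,0,0,0]],
  ],
)

```text
time_s: 12.5
position: [0.4576, -0.3451, 0.14]
tcp_rot: [[0.895, 0.2, 0.397], [0.181, -0.98, 0.086], [0.406, -0.004, -0.914]]
force: [0.3, -0.2, 0.5]
opening: 0.647
grasp_force: 0.0
```

Emit:
play_rows(
  moves=[
    [[0,0,-30,0,0,0],[0,0,-30,0,0,0],[0,0,-20,0,0,0],[0,0,0,0,0,0],[0,0,0,0,0,0]],
  ],
)

```text
time_s: 13.0
position: [0.426, -0.3532, 0.2147]
tcp_rot: [[0.895, 0.199, 0.4], [0.182, -0.98, 0.081], [0.408, 0.0, -0.913]]
force: [-0.3, 0.2, -0.9]
opening: 0.651
grasp_force: 0.0
```

Run:
```python
from plan import *
S=bot.capture("side");h=cv2.cvtColor(S["image"],cv2.COLOR_BGR2HSV);m=((h[...,0]<7)|(h[...,0]>173))&(h[...,1]>130)
n,_,st,c=cv2.connectedComponentsWithStats(m.astype(np.uint8))
print([(c[i].round(1),st[i][4]) for i in range(1,n) if 220<c[i][0]<300 and 200<c[i][1]<310 and st[i][4]>3])
for d in(0.084,.0865,.099): print("disc expected at",d,proj(S,bat(-.42,d)[0]), proj(S,bat(-.36,d)[0]))
s=bot.read_state();p=s["position"];print(p,s["force"].round(1),s["joint_positions"].round(1))
# handle: home. slide yaw from picture
T=bot.capture("top")
for q,z in (("carriage_handle",.095),):
    for d in bot.silhouettes(T,q): print(d["centre"],d["confidence"],at_z(T,d["centre"],.095))
    for d in bot.silhouettes(S,q): print(d["centre"],d["confidence"])
```

```text
[(array([275.6, 222.9]), np.int32(69)), (array([248.5, 264.9]), np.int32(44)), (array([237.8, 290.4]), np.int32(29))]
disc expected at 0.084 [[247.6796439  265.32334865]] [[249.46004719 264.34999681]]
disc expected at 0.0865 [[247.30175597 264.70116632]] [[249.13814078 263.69765391]]
disc expected at 0.099 [[245.39471295 261.56146526]] [[247.51377384 260.4060692 ]]
[ 0.42597236 -0.35258906  0.21400219] [ 0.3  1.7 -0.4] [-65.3  20.7 103.4  29.4  54.   -3.9]
[301.9, 184.2] 0.76 [[ 0.57924036 -0.10511064  0.095     ]]
[273.4, 252.3] 0.91
```

Run:
```python
from plan import *
Y=91.8
plan([([.43,-.33,.26],down(YD,12)),([.58,-.059,.2],down(Y)),([.58,-.059,.2],down(Y))])
```

```text
[[[13.3,-10.6,-19.5,-0.001,-0.105,0],[11.1,-10.6,-20.8,-0.002,-0.105,0],[16.7,-21.4,9.1,0.013,-0.016,-0.127],[19.5,-19,9.1,0.014,-0.016,-0.127],[21.8,-16.3,9,0.013,-0.015,-0.127]]]
[[[23.9,-13.2,8.9,0.013,-0.016,-0.127],[25.5,-10,8.6,0.014,-0.016,-0.127],[26.6,-6.6,8.3,0.013,-0.016,-0.127],[27.4,-3,8,0.013,-0.015,-0.127],[27.7,0.6,7.5,0.014,-0.016,-0.126]]]
[[[27.5,4.2,7.1,0.013,-0.016,-0.127],[26.8,7.7,6.6,0.014,-0.016,-0.127],[25.7,11.2,6,0.013,-0.016,-0.127],[0,0,0,0,0,0]]]
end [ 0.58  -0.059  0.2  ]
```

Emit:
play_rows(
  moves=[
    [[13.5,-10.5,-19.5,0,-0.105,0],[11,-10.5,-21,0,-0.105,0],[16.5,-21.5,9,0.013,-0.016,-0.127],[19.5,-19,9,0.014,-0.016,-0.127],[22,-16.5,9,0.013,-0.015,-0.127]],
  ],
)

```text
time_s: 13.7
position: [0.4714, -0.2554, 0.2445]
tcp_rot: [[0.819, 0.555, 0.145], [0.552, -0.831, 0.062], [0.155, 0.03, -0.987]]
force: [1.0, 0.1, 0.6]
opening: 0.651
grasp_force: 0.0
```

Emit:
play_rows(
  moves=[
    [[24,-13,9,0.013,-0.016,-0.127],[25.5,-10,8.5,0.014,-0.016,-0.127],[26.5,-6.5,8.5,0.013,-0.016,-0.127],[27.5,-3,8,0.013,-0.015,-0.127],[27.5,0.5,7.5,0.014,-0.016,-0.126]],
  ],
)

```text
time_s: 14.2
position: [0.5393, -0.1322, 0.2166]
tcp_rot: [[0.336, 0.941, 0.045], [0.94, -0.338, 0.042], [0.054, 0.028, -0.998]]
force: [-0.0, -0.4, -1.1]
opening: 0.647
grasp_force: 0.0
```

Emit:
play_rows(
  moves=[
    [[27.5,4,7,0.013,-0.016,-0.127],[27,7.5,6.5,0.014,-0.016,-0.127],[25.5,11,6,0.013,-0.016,-0.127],[0,0,0,0,0,0],[0,0,0,0,0,0]],
  ],
)

```text
time_s: 14.7
position: [0.579, -0.0588, 0.2005]
tcp_rot: [[-0.033, 0.999, -0.002], [0.999, 0.033, 0.001], [0.001, -0.002, -1.0]]
force: [-0.1, -0.4, -0.4]
opening: 0.649
grasp_force: 0.0
```

Run:
```python
from plan import *
S=bot.capture("side")
s=bot.read_state();print(s["position"].round(4),s["joint_positions"].round(1))
h=near(S,"carriage_handle",(273.6,220.4));print(h["centre"],h["confidence"],at_z(S,h["centre"],.077))
plan([([.58,-.060,.068],down(91.8),25)])
```

```text
[ 0.5789 -0.0596  0.2009] [-16.9  27.1  88.5  -0.   64.4 -18.7]
[275.4, 220.7] 0.55 [[ 0.58165541 -0.05102821  0.077     ]]
[[[0,0.2,22.2,0,0,0],[0,0.2,22.2,0,0,0],[0.1,0.2,22.2,0,0,-0.001],[0,0.2,22.2,0,0,0],[0,0.2,22.3,-0.001,0,0]]]
[[[0,0.2,22.2,0,0,0]]]
end [ 0.58  -0.06   0.068]
```

Emit:
play_rows(
  moves=[
    [[1,0.5,22,0,0,0],[1,0.5,22,0,0,0],[1,0,22,0,0,0],[0,0,22,0,0,0],[0,0,22,0,0,0]],
  ],
)

```text
time_s: 15.3
position: [0.5801, -0.0583, 0.0913]
tcp_rot: [[-0.029, 1.0, 0.001], [1.0, 0.029, -0.0], [-0.0, 0.001, -1.0]]
force: [-0.3, -0.2, -0.1]
opening: 0.647
grasp_force: 0.0
```

Emit:
play_rows(
  moves=[
    [[0,0,22,0,0,0],[0,0,0,0,0,0],[0,0,0,0,0,0]],
  ],
)

```text
time_s: 15.6
position: [0.5802, -0.0577, 0.07]
tcp_rot: [[-0.03, 1.0, 0.0], [1.0, 0.03, 0.0], [0.0, 0.0, -1.0]]
force: [0.1, 0.4, -0.0]
opening: 0.647
grasp_force: 0.0
```

Emit:
play_rows(
  moves=[
    [[0,0,0,0,0,0],[0,0,0,0,0,0],[0,0,0,0,0,0],[0,0,0,0,0,0],[0,0,0,0,0,0]],
  ],
  fingers=-1,
)

```text
time_s: 16.1
position: [0.5805, -0.0567, 0.0702]
tcp_rot: [[-0.032, 0.999, 0.001], [0.999, 0.032, -0.0], [-0.0, 0.001, -1.0]]
force: [0.1, -0.4, 0.4]
opening: 0.279
grasp_force: 0.0
```

Emit:
play_rows(
  moves=[
    [[0,0,0,0,0,0],[0,0,0,0,0,0]],
  ],
)

```text
time_s: 16.3
position: [0.582, -0.0567, 0.0701]
tcp_rot: [[-0.031, 1.0, 0.004], [1.0, 0.031, -0.0], [-0.0, 0.004, -1.0]]
force: [4.1, 1.6, -0.4]
opening: 0.187
grasp_force: 30.0
```

Emit:
play_rows(
  moves=[
    [[5,1,0,0,0,0],[10,1,0,0,0,0],[10,0,0,0,0,0],[10,0,0,0,0,0],[10,0,0,0,0,0]],
  ],
)

```text
time_s: 16.8
position: [0.5802, -0.0109, 0.07]
tcp_rot: [[-0.032, 0.999, -0.001], [0.999, 0.032, -0.0], [-0.0, -0.001, -1.0]]
force: [-1.8, -1.7, 3.6]
opening: 0.191
grasp_force: 30.0
```

Emit:
play_rows(
  moves=[
    [[0,0,0,0,0,0],[0,0,0,0,0,0]],
  ],
)

```text
time_s: 17.0
position: [0.5802, -0.0101, 0.07]
tcp_rot: [[-0.032, 0.999, -0.001], [0.999, 0.032, 0.001], [0.001, -0.001, -1.0]]
force: [-2.3, 1.7, 5.1]
opening: 0.188
grasp_force: 30.0
```

Emit:
play_rows(
  moves=[
    [[15,-1,0,0,0,0],[15,-0.5,0,0,0,0],[15,0,0,0,0,0],[15,0,0,0,0,0],[10,0,0,0,0,0]],
  ],
)

```text
time_s: 17.5
position: [0.5774, 0.0601, 0.07]
tcp_rot: [[-0.033, 0.999, 0.001], [0.999, 0.033, 0.0], [0.0, 0.001, -1.0]]
force: [-0.6, -1.6, 4.6]
opening: 0.189
grasp_force: 30.0
```

Emit:
play_rows(
  moves=[
    [[0,0,0,0,0,0],[0,0,0,0,0,0]],
  ],
)

```text
time_s: 17.7
position: [0.5774, 0.0595, 0.07]
tcp_rot: [[-0.032, 0.999, 0.001], [0.999, 0.032, 0.001], [0.001, 0.001, -1.0]]
force: [0.1, 2.0, 5.5]
opening: 0.188
grasp_force: 30.0
```

Emit:
play_rows(
  moves=[
    [[12,0,0,0,0,0],[12,0,0,0,0,0],[10,0,0,0,0,0],[6,0,0,0,0,0],[4,0,0,0,0,0]],
  ],
)

```text
time_s: 18.2
position: [0.5758, 0.1021, 0.07]
tcp_rot: [[-0.032, 0.999, 0.0], [0.999, 0.032, -0.001], [-0.001, 0.0, -1.0]]
force: [-0.6, -2.5, 5.2]
opening: 0.187
grasp_force: 30.0
```

Emit:
play_rows(
  moves=[
    [[3,0,0,0,0,0],[0,0,0,0,0,0],[0,0,0,0,0,0]],
  ],
)

```text
time_s: 18.5
position: [0.5757, 0.1033, 0.07]
tcp_rot: [[-0.032, 0.999, -0.0], [0.999, 0.032, -0.003], [-0.003, -0.0, -1.0]]
force: [-0.6, -6.7, 5.7]
opening: 0.185
grasp_force: 30.0
```

Emit:
play_rows(
  moves=[
    [[-1,0,0,0,0,0],[0,0,0,0,0,0],[0,0,0,0,0,0],[0,0,0,0,0,0],[0,0,0,0,0,0]],
  ],
  fingers=0.5,
)

```text
time_s: 19.0
position: [0.5755, 0.1044, 0.0694]
tcp_rot: [[-0.032, 1.0, -0.0], [1.0, 0.032, 0.0], [0.0, -0.0, -1.0]]
force: [-0.1, -0.1, -0.4]
opening: 0.555
grasp_force: 0.0
```

Emit:
play_rows(
  moves=[
    [[0,0,-15,0,0,0],[0,0,-30,0,0,0],[0,0,-40,0,0,0],[0,0,-40,0,0,0],[-15,-10,-40,0,0,0]],
  ],
)

```text
time_s: 19.5
position: [0.5669, 0.0901, 0.2363]
tcp_rot: [[-0.033, 0.999, 0.002], [0.999, 0.033, 0.001], [0.001, 0.002, -1.0]]
force: [1.0, -0.4, 0.1]
opening: 0.746
grasp_force: 0.0
```

Emit:
play_rows(
  moves=[
    [[-35,-20,-10,0,0,0],[-40,-22,0,0,0,0],[-40,-22,0,0,0,0],[-40,-22,0,0,0,0],[-40,-22,0,0,0,0]],
  ],
)

```text
time_s: 20.0
position: [0.4634, -0.1105, 0.2449]
tcp_rot: [[-0.032, 0.999, 0.001], [0.999, 0.032, -0.0], [-0.0, 0.001, -1.0]]
force: [0.6, -0.2, -0.9]
opening: 0.752
grasp_force: 0.0
```

Emit:
play_rows(
  moves=[
    [[-40,-10,0,0,0,0],[-30,0,0,0,0,0],[0,0,0,0,0,0]],
  ],
)

```text
time_s: 20.3
position: [0.4571, -0.1836, 0.245]
tcp_rot: [[-0.027, 1.0, 0.002], [1.0, 0.027, -0.002], [-0.002, 0.002, -1.0]]
force: [0.0, 1.3, 0.3]
opening: 0.752
grasp_force: 0.0
```

Run:
```python
from plan import *
np.set_printoptions(precision=4,suppress=True)
S=bot.capture("side");T=bot.capture("top")
cv2.imwrite("pics/c6.png",cv2.resize(T["image"][120:270,140:340],(800,600),interpolation=2))
print(bot.read_state()["position"])
g={}
for q in("bay1","filter_blank_center","carriage_handle","filter_green_center","filter_blue_center","slide"):
    print(q)
    for P in(S,T): print("  ",[([round(float(v),1) for v in d["centre"]],round(d["confidence"],2)) for d in bot.pinpoint(P,q)])
for q,z in(("filter_green_center",.046),("filter_blue_center",.046),("filter_blank_center",.081),("return_tray_in",.018)):
    for d in bot.silhouettes(T,q): print(q,np.round(d["centre"],1),round(d["confidence"],2),rect(T,d["pixels"],z))
```

```text
[ 0.4563 -0.1798  0.2446]
bay1
   [([289.6, 219.2], 0.92), ([251.5, 216.8], 0.75), ([270.2, 223.6], 0.71)]
   [([265.2, 166.2], 0.95), ([261.3, 188.6], 0.74), ([264.0, 207.7], 0.69)]
filter_blank_center
   [([271.5, 214.8], 0.6), ([279.4, 191.3], 0.23)]
   [([265.7, 182.0], 0.53)]
carriage_handle
   [([265.4, 198.1], 0.75), ([213.1, 230.5], 0.24)]
   [([242.2, 182.4], 0.98)]
filter_green_center
   [([244.3, 193.5], 0.46)]
   [([197.6, 201.0], 0.75)]
filter_blue_center
   [([224.7, 178.2], 0.42)]
   [([167.1, 226.9], 0.71)]
slide
   [([272.7, 237.9], 0.94)]
   [([282.0, 186.2], 0.94)]
filter_green_center [197.8 202.8] 0.63 [512.3, 253.0, 70.0, 37.6, -29.5]
filter_blue_center [166.1 229.3] 0.8 [429.7, 362.4, 71.3, 40.6, 28.7]
filter_blue_center [195.8 204. ] 0.48 [513.3, 251.3, 70.7, 40.0, -28.2]
filter_blank_center [263.5 185.5] 0.79 [575.1, 15.8, 68.5, 38.0, -89.2]
return_tray_in [129.1 250.3] 0.64 [339.8, 494.6, 116.1, 105.4, 82.0]
return_tray_in [195.9 270.5] 0.62 [292.8, 258.6, 116.9, 105.0, 84.3]
return_tray_in [202.3 169.1] 0.59 [645.3, 255.4, 111.7, 103.2, -89.4]
```

View pics/c6.png

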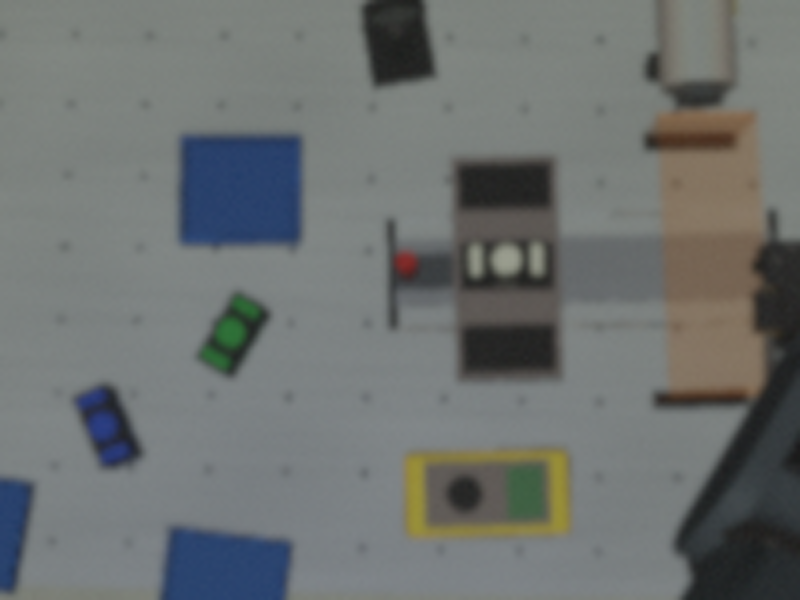

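Run:
```python
from plan import *
np.set_printoptions(precision=4,suppress=True)
T=bot.capture("top");S=bot.capture("side")
c=lambda u,v:(140+u/4,120+v/4)
for n,u,z in(("handle",c(406,264),.095),("blank",c(507,260.5),.081),("bay2",c(505,185.5),.04),("bay0",c(508,349),.04),("green",c(232,333),.046),("blue",c(105,426),.046),("tray",c(241,190),.018)): print(n,at_z(T,u,z)[0])
# cassette yaw from stripes ends
for n,a,b in(("green",(246,307),(217,360)),("blue",(93,397),(117,455)),("blank",(476,261),(538,260))):
    P=at_z(T,[c(*a),c(*b)],.046 if n!="blank" else .081);d=P[0]-P[1];print(n,P.mean(0),np.degrees(np.arctan2(d[1],d[0])))
for n,a,b in(("green",(246.6,190.3),(195.5,202.6)),("blank",(271.5,214.8),(265.7,184))):print(n,*tri([S,T],[a,b]))
for n,r in(("green",(220,270,175,210)),("blue",(205,240,165,195))):
    x0,x1,y0,y1=r
    for d in bot.silhouettes(S,f"filter_{n}_center"): print(n,d["confidence"],d["centre"])
```

```text
handle [0.5701 0.099  0.095 ]
blank [0.5764 0.0133 0.081 ]
bay2 [0.6498 0.0145 0.04  ]
bay0 [0.5042 0.0103 0.04  ]
green [0.5141 0.2522 0.046 ]
blue [0.4308 0.3612 0.046 ]
tray [0.6469 0.2526 0.018 ]
green [0.5136 0.2526 0.046 ] -27.083853724995873
blue [0.4308 0.3612 0.046 ] 24.773432491314495
blank [0.5764 0.0133 0.081 ] 91.7719084916555
green [0.5203 0.2654 0.0185] 1.3638963226188967
blank [0.5825 0.0164 0.0567] 1.4464810373386958
green 0.69 [246.7, 190.9]
blue 0.52 [266.0, 217.6]
blue 0.31 [261.0, 297.5]
```

Run:
```python
from plan import *
e=plan([([.579,.0145,.2],down(92)),([.579,.0145,.2],down(92)),([.579,.0145,.064],down(92),25)])
print("lift/carry");plan([([.579,.0145,.2],down(92)),([.648,.254,.2],down(90)),([.648,.254,.1],down(90))],start=e)
```

```text
[[[31.7,21.4,7.5,0,0,-0.001],[31.7,21.4,7.4,0,0,0],[31.7,21.5,7.5,0,0,-0.001],[31.7,21.4,7.5,0,0,0],[31.7,21.5,7.4,0,0,-0.001]]]
[[[31.6,21.5,7.5,0,0,-0.001],[0,0,0,0,0,0],[0,0,22.7,0,0,0],[0,0,22.6,0,0,0],[0,0,22.7,0,0,0]]]
[[[0,0,22.7,0,0,0],[0,0,22.6,0,0,0],[0,-0.1,22.7,0,0,0]]]
end [0.579  0.0145 0.064 ]
lift/carry
[[[0,0,-34,0,0,0],[0,0.1,-34,0,0,0],[0,0,-34,0,0,0],[0,0,-34,0,0,0],[39.5,12.9,0,0,0,0.006]]]
[[[39.6,12.7,0,0,0,0.006],[39.6,12.4,0,0,0,0.006],[39.7,12.2,0,0,0,0.006],[39.8,11.9,0,0,0,0.005],[39.9,11.8,0,0,0,0.006]]]
[[[0,0,33.3,0,0,0],[0,0,33.4,0,0,0],[0,0,33.3,0,0,0]]]
end [0.648 0.254 0.1  ]
```

Emit:
play_rows(
  moves=[
    [[31.5,21.5,7.5,0,0,0],[31.5,21.5,7.5,0,0,0],[31.5,21.5,7.5,0,0,-0.002],[31.5,21.5,7.5,0,0,-0.002],[32,21.5,7.5,0,0,0]],
  ],
)

```text
time_s: 21.9
position: [0.5597, -0.0171, 0.207]
tcp_rot: [[-0.035, 0.999, 0.001], [0.999, 0.035, -0.0], [-0.0, 0.001, -1.0]]
force: [0.5, 0.8, 0.5]
opening: 0.746
grasp_force: 0.0
```

Emit:
play_rows(
  moves=[
    [[32,21.5,7.5,0,0,0],[0,0,0,0,0,0],[0,0,0,0,0,0],[0,0,22,0,0,0],[0,0,23,0,0,0]],
  ],
)

```text
time_s: 22.4
position: [0.5797, 0.0131, 0.1556]
tcp_rot: [[-0.034, 0.999, 0.003], [0.999, 0.034, -0.001], [-0.001, 0.003, -1.0]]
force: [0.6, 0.8, 0.4]
opening: 0.751
grasp_force: 0.0
```

Emit:
play_rows(
  moves=[
    [[0,0,23,0,0,0],[0,0,23,0,0,0],[0,0,0,0,0,0],[0,0,0,0,0,0],[0,0,0,0,0,0]],
  ],
)

```text
time_s: 22.9
position: [0.5802, 0.0136, 0.1103]
tcp_rot: [[-0.035, 0.999, 0.003], [0.999, 0.035, -0.001], [-0.001, 0.003, -1.0]]
force: [-0.4, -0.0, -0.2]
opening: 0.748
grasp_force: 0.0
```

Emit:
play_rows(
  moves=[
    [[0,-1,23,0,0,0],[0.5,0,23,0,0,0],[0,0,0,0,0,0],[0,0,0,0,0,0]],
  ],
)

```text
time_s: 23.3
position: [0.5789, 0.0148, 0.0639]
tcp_rot: [[-0.035, 0.999, 0.002], [0.999, 0.035, -0.0], [-0.0, 0.002, -1.0]]
force: [-0.1, -0.6, -0.1]
opening: 0.745
grasp_force: 0.0
```

Emit:
play_rows(
  moves=[
    [[0,0,0,0,0,0],[0,0,0,0,0,0],[0,0,0,0,0,0],[0,0,0,0,0,0],[0,0,0,0,0,0]],
  ],
  fingers=-1,
)

```text
time_s: 23.8
position: [0.5784, 0.0149, 0.0631]
tcp_rot: [[-0.036, 0.999, 0.001], [0.999, 0.036, -0.0], [-0.0, 0.001, -1.0]]
force: [0.6, 1.1, -0.5]
opening: 0.382
grasp_force: 0.0
```

Emit:
play_rows(
  moves=[
    [[0,0,0,0,0,0],[0,0,0,0,0,0],[0,0,0,0,0,0]],
  ],
)

```text
time_s: 24.1
position: [0.5783, 0.0149, 0.0629]
tcp_rot: [[-0.035, 0.999, 0.0], [0.999, 0.035, 0.0], [0.0, 0.0, -1.0]]
force: [-0.6, 0.5, 0.0]
opening: 0.107
grasp_force: 0.5
```

Emit:
play_rows(
  moves=[
    [[0,0,-10,0,0,0],[0,0,-15,0,0,0],[0,0,-25,0,0,0],[0,0,-30,0,0,0],[0,0,-25,0,0,0]],
  ],
)

```text
time_s: 24.6
position: [0.5786, 0.0149, 0.1698]
tcp_rot: [[-0.035, 0.999, 0.002], [0.999, 0.035, -0.0], [-0.0, 0.002, -1.0]]
force: [0.3, -0.5, -0.1]
opening: 0.003
grasp_force: 0.0
```

Emit:
play_rows(
  moves=[
    [[0,0,-10,0,0,0],[0,0,0,0,0,0]],
  ],
)

```text
time_s: 24.8
position: [0.5793, 0.0148, 0.1797]
tcp_rot: [[-0.036, 0.999, 0.004], [0.999, 0.036, -0.001], [-0.001, 0.004, -1.0]]
force: [0.4, -0.2, 0.4]
opening: 0.004
grasp_force: 0.0
```

Run:
```python
from plan import *
S=bot.capture("side")
cv2.imwrite("pics/c7.png",cv2.resize(S["image"][160:260,190:320],(780,600),interpolation=2))
```

```text
(no output)
```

View pics/c7.png

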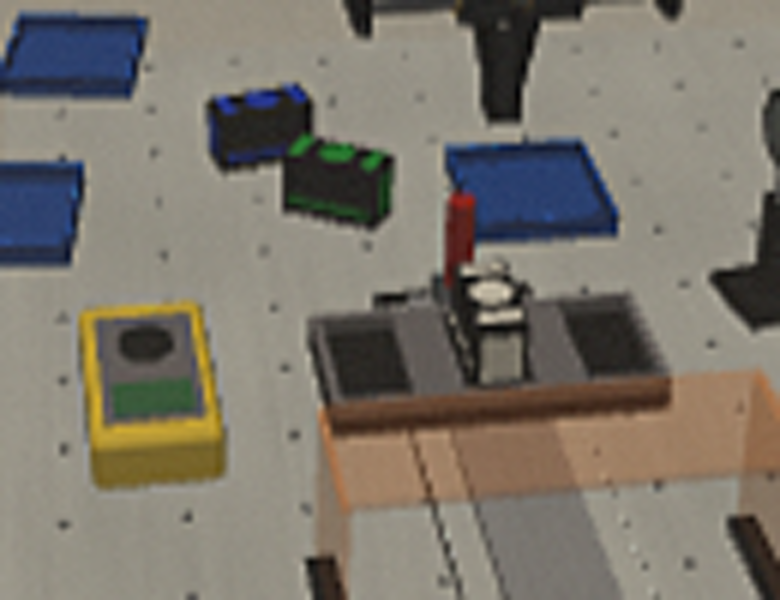

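Emit:
play_rows(
  moves=[
    [[-30,-20,-12,0,0,0],[-35,-22,-12,0,0,0],[-35,-22,-12,0,0,0],[-35,-22,-12,0,0,0],[-35,-22,-12,0,0,0]],
  ],
  fingers=0.5,
)

```text
time_s: 25.35
position: [0.4744, -0.1594, 0.2364]
tcp_rot: [[-0.036, 0.999, -0.003], [0.999, 0.036, 0.002], [0.002, -0.003, -1.0]]
force: [0.6, -0.2, -0.1]
opening: 0.377
grasp_force: 0.0
```

Emit:
play_rows(
  moves=[
    [[-25,-15,0,0,0,0],[0,0,0,0,0,0],[0,0,0,0,0,0]],
  ],
)

```text
time_s: 25.65
position: [0.4613, -0.184, 0.2364]
tcp_rot: [[-0.033, 0.999, -0.002], [0.999, 0.033, 0.002], [0.002, -0.002, -1.0]]
force: [0.3, 0.7, 0.0]
opening: 0.649
grasp_force: 0.0
```

Run:
```python
from plan import *
np.set_printoptions(precision=4,suppress=True)
T=bot.capture("top");S=bot.capture("side")
a=cv2.resize(T["image"][150:225,220:295],(400,400),interpolation=2);b=cv2.resize(T["image"][170:250,140:220],(400,400),interpolation=2)
cv2.imwrite("pics/c8.png",np.hstack([a,b]))
for q,z in(("filter_green_center",.046),("filter_blue_center",.046),("filter_blank_center",.081)):
    for d in bot.silhouettes(T,q): print(q,np.round(d["centre"],1),round(d["confidence"],2),rect(T,d["pixels"],z))
    for P in(S,T): print("  ",[([round(float(v),1) for v in d["centre"]],round(d["confidence"],2)) for d in bot.pinpoint(P,q)])
```

```text
filter_green_center [266.9 191.6] 0.73 [574.1, 39.4, 202.5, 147.7, 0.4]
filter_green_center [194.8 202.5] 0.7 [512.7, 252.9, 72.1, 43.8, -29.5]
filter_green_center [172.1 216.2] 0.36 [468.3, 333.5, 68.4, 36.6, 13.6]
   [([246.2, 188.9], 0.74), ([265.5, 194.2], 0.26), ([272.1, 214.2], 0.24)]
   [([192.5, 200.4], 0.66)]
filter_blue_center [173.2 219.9] 0.62 [467.8, 334.5, 74.2, 40.7, 14.4]
   [([232.8, 182.9], 0.61)]
   [([175.3, 217.6], 0.71)]
filter_blank_center [265.9 185.1] 0.53 [573.4, 15.8, 68.4, 34.5, -89.2]
filter_blank_center [197.2 202.5] 0.2 [510.4, 246.4, 65.9, 36.1, -29.3]
   [([273.3, 212.6], 0.47)]
   [([263.4, 245.1], 0.59), ([263.4, 183.9], 0.46)]
```

View pics/c8.png

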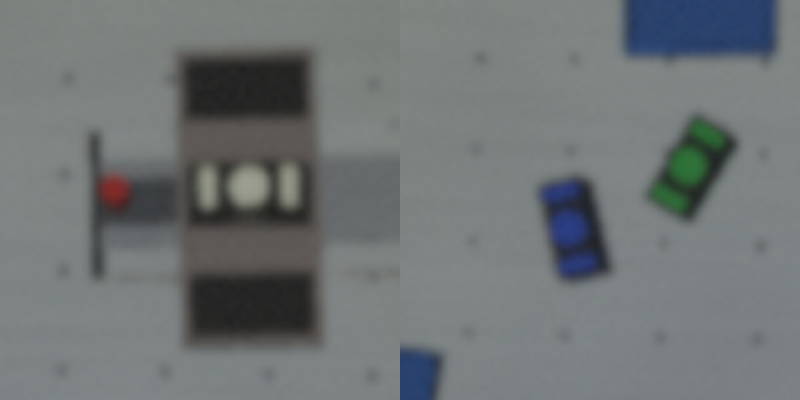

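Run:
```python
from plan import *
print(bot.tips_ahead,[a for a in dir(bot) if not a.startswith("_")])
S=bot.capture("side");s=bot.read_state();p=s["position"];R=s["tcp_rot"]
print(p,s["opening"])
im=cv2.resize(S["image"][120:260,190:330],(600,600),interpolation=2)
f=600/140
for d,c in((0.014,(0,255,255)),(-.012,(255,255,0))):
    for y in(-.028,.028):
        u=proj(S,p+R@np.array([0,y,d]))[0];print(d,y,u);q=((u-[190,120]+.5)*f-.5).astype(int);cv2.circle(im,tuple(int(v) for v in q),4,c,1)
cv2.imwrite("pics/c9.png",im)
```

```text
0.014 ['PlanningError', 'capture', 'hand_in', 'pinpoint', 'read_state', 'search_frame', 'silhouettes', 'tips_ahead']
[ 0.46234952 -0.18410166  0.23780415] 0.7532858690156088
0.014 -0.028 [234.3821249  206.89128935]
0.014 0.028 [254.28797297 205.44354378]
-0.012 -0.028 [234.31559825 198.83611842]
-0.012 0.028 [254.47088286 197.44337657]
```

View pics/c9.png

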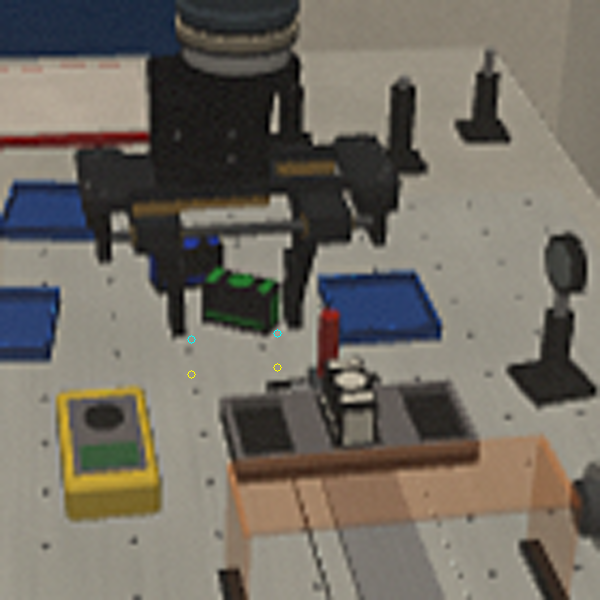

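Emit:
play_rows(
  moves=[
    [[31,20.5,7,0,0,0],[31,20.5,7,0,0,0],[31,20.5,7,0,0,0],[31,20.5,7,0,0,0],[31,20.5,7,0,0,0]],
  ],
)

```text
time_s: 26.75
position: [0.5599, -0.0245, 0.2026]
tcp_rot: [[-0.035, 0.999, 0.001], [0.999, 0.035, -0.0], [-0.0, 0.001, -1.0]]
force: [0.6, -1.1, 0.5]
opening: 0.745
grasp_force: 0.0
```

Emit:
play_rows(
  moves=[
    [[31,20.5,7,0,0,0],[13,0,10,0,0,0],[0,0,25,0,0,0],[0,0,25,0,0,0],[0,0,25,0,0,0]],
  ],
)

```text
time_s: 27.25
position: [0.5774, 0.0188, 0.1099]
tcp_rot: [[-0.036, 0.999, 0.0], [0.999, 0.036, -0.0], [-0.0, 0.0, -1.0]]
force: [-0.5, -0.6, -0.2]
opening: 0.749
grasp_force: 0.0
```

Emit:
play_rows(
  moves=[
    [[0,0,10,0,0,0],[0,0,0,0,0,0],[0,0,0,0,0,0]],
  ],
)

```text
time_s: 27.55
position: [0.5786, 0.0186, 0.1014]
tcp_rot: [[-0.035, 0.999, 0.001], [0.999, 0.035, -0.0], [-0.0, 0.001, -1.0]]
force: [0.3, 0.0, 0.5]
opening: 0.747
grasp_force: 0.0
```

Emit:
play_rows(
  moves=[
    [[-2,0,20,0,0,0],[-2,0,20,0,0,0],[0,0,15,0,0,0],[0,0,12,0,0,0],[0,0,0,0,0,0]],
  ],
)

```text
time_s: 28.05
position: [0.578, 0.0149, 0.0334]
tcp_rot: [[-0.035, 0.999, -0.001], [0.999, 0.035, 0.0], [0.0, -0.001, -1.0]]
force: [-0.0, 0.1, 0.2]
opening: 0.746
grasp_force: 0.0
```

Emit:
play_rows(
  moves=[
    [[0,0,0,0,0,0],[0,0,0,0,0,0],[0,0,0,0,0,0],[0,0,0,0,0,0],[0,0,0,0,0,0]],
  ],
  fingers=-1,
)

```text
time_s: 28.55
position: [0.5788, 0.0149, 0.0342]
tcp_rot: [[-0.035, 0.999, 0.002], [0.999, 0.035, -0.0], [-0.0, 0.002, -1.0]]
force: [2.4, -0.1, -0.4]
opening: 0.381
grasp_force: 0.9
```

Emit:
play_rows(
  moves=[
    [[0,0,0,0,0,0],[0,0,0,0,0,0],[0,0,0,0,0,0]],
  ],
)

```text
time_s: 28.85
position: [0.579, 0.0149, 0.0342]
tcp_rot: [[-0.035, 0.999, 0.002], [0.999, 0.035, -0.0], [-0.0, 0.002, -1.0]]
force: [0.2, 0.3, 2.8]
opening: 0.36
grasp_force: 30.0
```

Emit:
play_rows(
  moves=[
    [[0,0,-8,0,0,0],[0,0,-15,0,0,0],[0,0,-25,0,0,0],[0,0,-30,0,0,0],[0,0,-25,0,0,0]],
  ],
)

```text
time_s: 29.35
position: [0.5774, 0.015, 0.1378]
tcp_rot: [[-0.036, 0.999, -0.001], [0.999, 0.036, 0.0], [0.0, -0.001, -1.0]]
force: [0.3, -0.9, -1.7]
opening: 0.367
grasp_force: 30.0
```

Emit:
play_rows(
  moves=[
    [[20,6.5,0,0,0,0],[40,13,0,0,0,0],[40,13,0,0,0,0],[40,13,0,0,0,0],[40,13,0,0,0,0]],
  ],
)

```text
time_s: 29.85
position: [0.6295, 0.1981, 0.1364]
tcp_rot: [[-0.035, 0.999, -0.002], [0.999, 0.035, -0.001], [-0.001, -0.002, -1.0]]
force: [0.7, 0.1, -2.3]
opening: 0.367
grasp_force: 30.0
```

Emit:
play_rows(
  moves=[
    [[40,13,0,0,0,0],[16,6,0,0,0,0],[0,0,20,0,0,0],[0,0,30,0,0,0],[0,0,10,0,0,0]],
  ],
)

```text
time_s: 30.35
position: [0.6437, 0.253, 0.0731]
tcp_rot: [[-0.036, 0.999, -0.008], [0.999, 0.036, -0.002], [-0.002, -0.008, -1.0]]
force: [-1.2, -0.8, -2.4]
opening: 0.364
grasp_force: 30.0
```

Emit:
play_rows(
  moves=[
    [[0,0,0,0,0,0],[0,0,0,0,0,0]],
  ],
)

```text
time_s: 30.55
position: [0.6476, 0.2534, 0.0773]
tcp_rot: [[-0.035, 0.999, 0.001], [0.999, 0.035, 0.0], [0.0, 0.001, -1.0]]
force: [0.2, 1.2, -1.7]
opening: 0.363
grasp_force: 30.0
```

Emit:
play_rows(
  moves=[
    [[0,0,20,0,0,0],[0,0,20,0,0,0],[0,0,16,0,0,0],[0,0,10,0,0,0],[0,0,0,0,0,0]],
  ],
)

```text
time_s: 31.05
position: [0.6466, 0.2532, 0.0097]
tcp_rot: [[-0.035, 0.999, -0.002], [0.999, 0.035, -0.001], [-0.0, -0.002, -1.0]]
force: [-0.6, -0.4, -2.7]
opening: 0.366
grasp_force: 30.0
```

Emit:
play_rows(
  moves=[
    [[0,0,3,0,0,0],[0,0,2,0,0,0],[0,0,0,0,0,0],[0,0,0,0,0,0]],
  ],
)

```text
time_s: 31.45
position: [0.6477, 0.2537, 0.0064]
tcp_rot: [[-0.036, 0.999, 0.001], [0.999, 0.036, 0.0], [0.0, 0.001, -1.0]]
force: [-0.5, -0.3, -0.9]
opening: 0.367
grasp_force: 30.0
```

Emit:
play_rows(
  moves=[
    [[0,0,2,0,0,0],[0,0,0,0,0,0]],
  ],
)

```text
time_s: 31.65
position: [0.6473, 0.2535, 0.0038]
tcp_rot: [[-0.035, 0.999, 0.0], [0.999, 0.035, -0.0], [-0.0, 0.0, -1.0]]
force: [0.6, 0.5, -2.1]
opening: 0.366
grasp_force: 30.0
```

Emit:
play_rows(
  moves=[
    [[0,0,0,0,0,0],[0,0,0,0,0,0],[0,0,0,0,0,0],[0,0,0,0,0,0],[0,0,0,0,0,0]],
  ],
  fingers=0.4,
)

```text
time_s: 32.15
position: [0.6475, 0.2536, 0.004]
tcp_rot: [[-0.035, 0.999, 0.001], [0.999, 0.035, 0.0], [0.0, 0.001, -1.0]]
force: [-0.2, -0.8, 0.4]
opening: 0.675
grasp_force: 0.0
```

Emit:
play_rows(
  moves=[
    [[0,0,-20,0,0,0],[0,0,-40,0,0,0],[0,0,-40,0,0,0],[0,0,-40,0,0,0],[-10,-10,-10,0,0,0]],
  ],
)

```text
time_s: 32.65
position: [0.6422, 0.2448, 0.1598]
tcp_rot: [[-0.037, 0.999, 0.013], [0.999, 0.037, 0.003], [0.003, 0.013, -1.0]]
force: [0.7, -0.6, 0.4]
opening: 0.702
grasp_force: 0.0
```

Run:
```python
from plan import *
np.set_printoptions(precision=4,suppress=True)
T=bot.capture("top")
c=lambda u,v:(140+(u+.5)/5-.5,170+(v+.5)/5-.5)
for n,o,a,b in(("green",(288,166),(309,134),(267,200)),("blue",(171,228),(162,190),(180,265))):
    P=at_z(T,[c(*o),c(*a),c(*b)],.046);d=P[1]-P[2];print(n,P[0],P[1:].mean(0),np.degrees(np.arctan2(d[1],d[0])))
P=P[0]
for q in("filter_green_center","filter_blue_center"):
    for d in bot.silhouettes(T,q): print(q,np.round(d["centre"],1),round(d["confidence"],2),rect(T,d["pixels"],.046))
s=bot.read_state();print(s["position"])
e=plan([([.516,.253,.13],down(152)),([.516,.253,.13],down(152))])
```

```text
green [0.5156 0.2551 0.046 ] [0.5149 0.255  0.046 ] -30.91453810884611
blue [0.4707 0.336  0.046 ] [0.4712 0.3361 0.046 ] 15.695723117093419
[0.637  0.2426 0.1541]
[[[1.6,-13.4,2.7,0,0,-0.116],[3.2,-13.1,2.6,0,0,-0.117],[4.7,-12.7,2.7,0,0,-0.116],[6.1,-12,2.7,0,0,-0.116],[7.4,-11.2,2.7,0,0,-0.117]]]
[[[8.7,-10.3,2.6,0,0,-0.116],[9.9,-9.3,2.7,0,0,-0.117],[10.8,-8,2.7,0,0,-0.116],[11.7,-6.6,2.7,0,0,-0.116],[0,0,0,0,0,0]]]
end [0.5161 0.253  0.13  ]
```

Emit:
play_rows(
  moves=[
    [[1.5,-13.5,2.5,0,0,-0.116],[3,-13,2.5,0,0,-0.116],[4.5,-12.5,2.5,0,0,-0.116],[6,-12,2.5,0,0,-0.116],[7.5,-11,2.5,0,0,-0.116]],
  ],
)

```text
time_s: 33.3
position: [0.5687, 0.2483, 0.1383]
tcp_rot: [[-0.581, 0.814, -0.005], [0.814, 0.581, -0.001], [0.002, -0.004, -1.0]]
force: [-0.8, 0.4, -0.8]
opening: 0.703
grasp_force: 0.0
```

Emit:
play_rows(
  moves=[
    [[8.5,-10.5,2.5,0,0,-0.116],[10,-9.5,2.5,0,0,-0.116],[11,-8,2.5,0,0,-0.116],[11.5,-6.5,2.5,0,0,-0.08],[0,0,0,0,0,0]],
  ],
)

```text
time_s: 33.8
position: [0.513, 0.2527, 0.1285]
tcp_rot: [[-0.864, 0.503, -0.007], [0.503, 0.864, -0.002], [0.006, -0.005, -1.0]]
force: [-0.1, 0.3, -0.4]
opening: 0.698
grasp_force: 0.0
```

Emit:
play_rows(
  moves=[
    [[0,0,20,0,0,0],[0,0,20,0,0,0],[0,0,0,0,0,0],[0,0,0,0,0,0]],
  ],
)

```text
time_s: 34.2
position: [0.517, 0.2529, 0.0903]
tcp_rot: [[-0.864, 0.504, -0.001], [0.504, 0.864, -0.0], [0.001, -0.001, -1.0]]
force: [-0.1, -0.0, -0.3]
opening: 0.702
grasp_force: 0.0
```

Run:
```python
from plan import *
plan([([.516,.2545,.001],down(150),22)])
S=bot.capture("side");im=cv2.resize(S["image"][140:230,190:310],(800,600),interpolation=2);cv2.imwrite("pics/c10.png",im)
```

```text
[[[0.3,0.2,17.9,0,0,-0.001],[0.3,0.2,17.8,0,0,-0.001],[0.4,0.2,17.9,-0.001,-0.001,-0.001],[0.3,0.1,17.9,0,0,-0.001],[0.4,0.2,17.8,0,0,-0.001]]]
end [0.5159 0.2545 0.001 ]
```

View pics/c10.png

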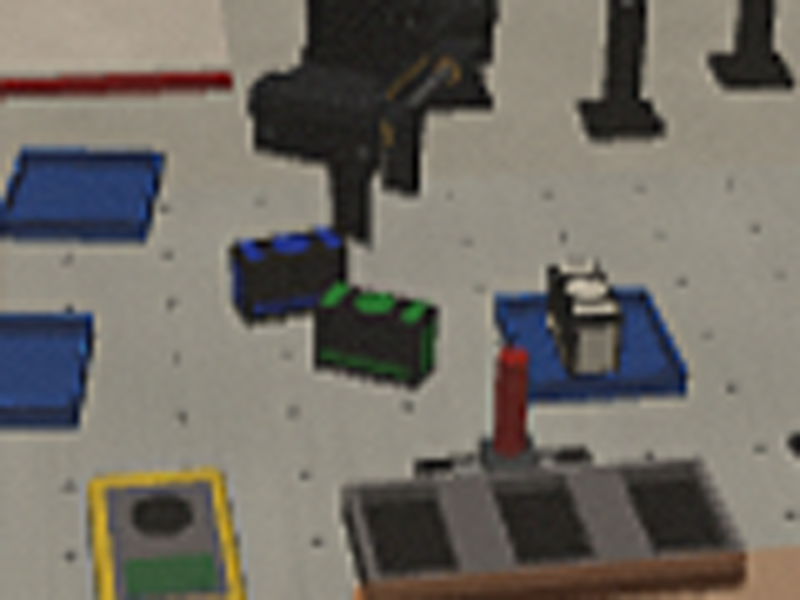

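Emit:
play_rows(
  moves=[
    [[0,0,18,0,0,0],[0.5,0.5,18,0,0,0],[0.5,0.5,18,0,0,0],[0.5,0,18,0,0,0],[0,0,17,0,0,0]],
  ],
)

```text
time_s: 34.75
position: [0.5176, 0.2551, 0.0026]
tcp_rot: [[-0.864, 0.504, 0.003], [0.504, 0.864, 0.001], [-0.002, 0.002, -1.0]]
force: [0.4, -0.6, -0.7]
opening: 0.701
grasp_force: 0.0
```

Emit:
play_rows(
  moves=[
    [[0,0,0,0,0,0],[0,0,0,0,0,0],[0,0,0,0,0,0],[0,0,0,0,0,0],[0,0,0,0,0,0]],
  ],
  fingers=-1,
)

```text
time_s: 35.25
position: [0.5176, 0.2552, 0.0034]
tcp_rot: [[-0.864, 0.503, 0.003], [0.503, 0.864, 0.001], [-0.002, 0.003, -1.0]]
force: [1.1, 0.6, 3.0]
opening: 0.367
grasp_force: 30.0
```

Emit:
play_rows(
  moves=[
    [[0,0,0,0,0,0],[0,0,0,0,0,0],[0,0,0,0,0,0]],
  ],
)

```text
time_s: 35.55
position: [0.5176, 0.2552, 0.0034]
tcp_rot: [[-0.864, 0.503, 0.003], [0.503, 0.864, 0.001], [-0.002, 0.002, -1.0]]
force: [0.5, 0.5, 6.1]
opening: 0.362
grasp_force: 30.0
```

Run:
```python
from plan import *
s=bot.read_state()
e=plan([(s["position"]+[0,0,.137],s["tcp_rot"],25),([.651,.0168,.14],down(92.2),30),([.651,.0168,.14],down(92.2)),([.651,.0168,.06],down(92.2),25)],deg=6)
```

```text
[[[-0.1,0.1,-22.8,0,0,0],[0,0,-22.9,0,0,0],[-0.1,0.1,-22.8,0,0,0],[0,0,-22.8,0,0,0],[-0.1,0.1,-22.9,0,0,0]]]
[[[0,0,-22.8,0,0,0],[-23.5,-13.9,0.1,0,0,0.101],[-24.8,-11.4,0,0.001,0,0.1],[-25.9,-8.9,0.1,0,0,0.101],[-26.6,-6.3,0.1,0,0,0.1]]]
[[[-27,-3.5,0,0.001,0,0.101],[-27.4,-0.9,0.1,0,0.001,0.1],[-27.2,2,0.1,0,0,0.101],[-26.9,4.6,0,0.001,0,0.1],[-26.4,7.3,0.1,0,0,0.101]]]
[[[-25.4,9.9,0,0,0,0.1],[0,0,0,0,0,0],[0,0,20,0,0,0],[0,0,20,0,0,0],[0,0,20,0,0,0]]]
[[[0,0,20,0,0,0]]]
end [0.651  0.0168 0.06  ]
```

Emit:
play_rows(
  moves=[
    [[0,0,-15,0,0,0],[0,0,-25,0,0,0],[0,0,-25,0,0,0],[0,0,-25,0,0,0],[0,0,-25,0,0,0]],
  ],
)

```text
time_s: 36.05
position: [0.5152, 0.2543, 0.1185]
tcp_rot: [[-0.864, 0.503, -0.001], [0.503, 0.864, -0.001], [0.001, -0.001, -1.0]]
force: [0.5, 0.6, -1.3]
opening: 0.366
grasp_force: 30.0
```

Emit:
play_rows(
  moves=[
    [[0,0,-22,0,0,0],[-23.5,-14,0,0,0,0.1],[-25,-11.5,0,0,0,0.1],[-26,-9,0,0,0,0.1],[-26.5,-6.5,0,0,0,0.1]],
  ],
)

```text
time_s: 36.55
position: [0.569, 0.1579, 0.1397]
tcp_rot: [[-0.597, 0.802, -0.001], [0.802, 0.597, -0.0], [0.0, -0.001, -1.0]]
force: [0.7, 0.9, -2.2]
opening: 0.363
grasp_force: 30.0
```

Emit:
play_rows(
  moves=[
    [[-27,-3.5,0,0,0,0.101],[-27.5,-1,0,0,0,0.101],[-27,2,0,0,0,0.101],[-27,4.5,0,0,0,0.101],[-26.5,7.5,0,0,0,0.101]],
  ],
)

```text
time_s: 37.05
position: [0.6357, 0.0387, 0.1394]
tcp_rot: [[-0.134, 0.991, -0.002], [0.991, 0.134, 0.0], [0.0, -0.002, -1.0]]
force: [0.2, 0.4, -2.1]
opening: 0.367
grasp_force: 30.0
```

Emit:
play_rows(
  moves=[
    [[-25.5,10,0,0,0,0.1],[0,0,0,0,0,0],[0,0,0,0,0,0],[0,0,0,0,0,0]],
  ],
)

```text
time_s: 37.45
position: [0.6486, 0.0166, 0.1392]
tcp_rot: [[-0.04, 0.999, -0.002], [0.999, 0.04, 0.001], [0.001, -0.002, -1.0]]
force: [-0.8, 0.1, -1.4]
opening: 0.366
grasp_force: 30.0
```

Run:
```python
from plan import *
plan([([.651,.0168,.065],down(92.2),22)])
S=bot.capture("side");T=bot.capture("top")
s=bot.read_state();p=s["position"];R=s["tcp_rot"];print(p)
im=S["image"];h=cv2.cvtColor(im,cv2.COLOR_BGR2HSV);m=(abs(h[...,0].astype(int)-60)<15)&(h[...,1]>110)
n,_,st,c=cv2.connectedComponentsWithStats(m.astype(np.uint8));print([(c[i].round(1),st[i]) for i in range(1,n) if st[i][4]>4])
print("expected centre/top ends",proj(S,[p+[0,0,.02]]),proj(S,[p+R@np.array([.035,0,.0034-.046]),p+R@np.array([-.035,0,.0034-.046]),p+R@np.array([-.035,0,.0034])]))
cv2.imwrite("pics/c11.png",cv2.resize(im[130:250,210:350],(700,600),interpolation=2))
```

```text
[[[0,0.6,18.5,0,0,0],[0,0.7,18.6,-0.001,0,0.001],[0,0.6,18.5,0,-0.001,0],[0,0.6,18.6,-0.001,0,0]]]
end [0.651  0.0168 0.065 ]
[0.648974   0.01692878 0.13932149]
[(array([292.7, 180.8]), array([290, 178,   7,   6,  31], dtype=int32)), (array([295. , 185.5]), array([292, 185,   7,   2,  14], dtype=int32)), (array([294.9, 192.9]), array([292, 189,   7,   9,  50], dtype=int32)), (array([281.8, 279.9]), array([279, 278,   6,   5,  22], dtype=int32))]
expected centre/top ends [[292.44359176 188.29455139]] [[290.30749944 177.68316904]
 [295.67975195 187.43642282]
 [294.63719103 199.42879933]]
```

View pics/c11.png

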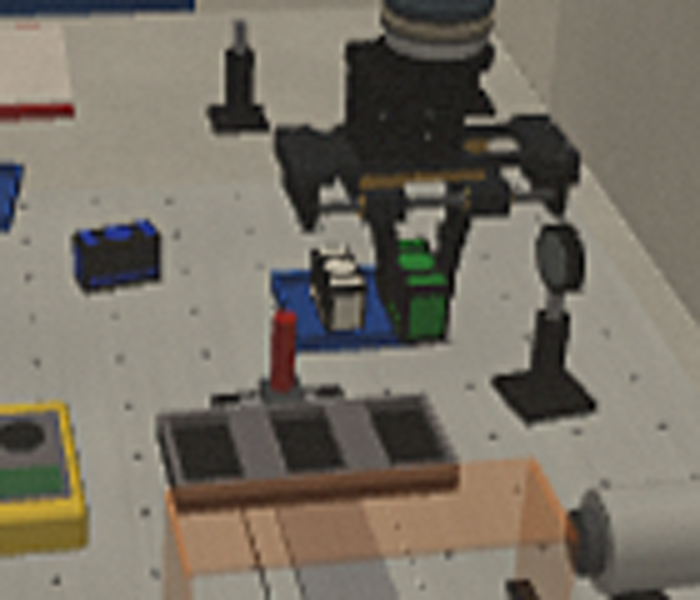

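Emit:
play_rows(
  moves=[
    [[0,0.5,18,0,0,0],[0,0.5,18,0,0,0],[0,0.5,18,0,0,0],[0,0.5,18,0,0,0],[0,0,0,0,0,0]],
  ],
)

```text
time_s: 38.05
position: [0.6492, 0.0171, 0.0648]
tcp_rot: [[-0.04, 0.999, -0.006], [0.999, 0.04, 0.001], [0.001, -0.006, -1.0]]
force: [-0.8, 0.1, -2.2]
opening: 0.364
grasp_force: 30.0
```

Emit:
play_rows(
  moves=[
    [[0,0,0,0,0,0],[0,0,6,0,0,0],[0,0,6,0,0,0],[0,0,0,0,0,0]],
  ],
)

```text
time_s: 38.45
position: [0.6515, 0.016, 0.055]
tcp_rot: [[-0.039, 0.999, -0.001], [0.999, 0.039, 0.0], [0.0, -0.001, -1.0]]
force: [-0.6, 0.2, -2.1]
opening: 0.361
grasp_force: 30.0
```

Emit:
play_rows(
  moves=[
    [[0,0,5,0,0,0],[0,0,5,0,0,0],[0,0,3,0,0,0],[0,0,0,0,0,0],[0,0,0,0,0,0]],
  ],
)

```text
time_s: 38.95
position: [0.652, 0.0159, 0.0422]
tcp_rot: [[-0.038, 0.999, 0.0], [0.999, 0.038, 0.0], [0.0, 0.0, -1.0]]
force: [-0.6, 0.1, -1.5]
opening: 0.365
grasp_force: 30.0
```

Emit:
play_rows(
  moves=[
    [[0,0,2,0,0,0],[0,0,2,0,0,0],[0,0,0,0,0,0],[0,0,0,0,0,0]],
  ],
)

```text
time_s: 39.35
position: [0.6522, 0.0159, 0.0385]
tcp_rot: [[-0.039, 0.999, 0.001], [0.999, 0.039, -0.0], [-0.0, 0.001, -1.0]]
force: [0.3, 0.1, -0.7]
opening: 0.363
grasp_force: 30.0
```

Emit:
play_rows(
  moves=[
    [[0,0,1,0,0,0],[0,0,0,0,0,0]],
  ],
)

```text
time_s: 39.55
position: [0.6523, 0.0159, 0.0384]
tcp_rot: [[-0.039, 0.999, 0.001], [0.999, 0.039, -0.0], [-0.0, 0.001, -1.0]]
force: [-0.6, 0.4, 5.0]
opening: 0.367
grasp_force: 30.0
```

Emit:
play_rows(
  moves=[
    [[0,0,0,0,0,0],[0,0,0,0,0,0],[0,0,0,0,0,0],[0,0,0,0,0,0],[0,0,0,0,0,0]],
  ],
  fingers=0.2,
)

```text
time_s: 40.05
position: [0.6519, 0.0159, 0.0371]
tcp_rot: [[-0.038, 0.999, 0.0], [0.999, 0.038, 0.0], [0.0, 0.0, -1.0]]
force: [-0.3, 0.3, 0.3]
opening: 0.59
grasp_force: 0.0
```

Emit:
play_rows(
  moves=[
    [[0,0,-15,0,0,0],[0,0,-30,0,0,0],[0,0,-40,0,0,0],[0,-10,-20,0,0,0],[0,-30,0,0,0,0]],
  ],
)

```text
time_s: 40.55
position: [0.6178, 0.0135, 0.1479]
tcp_rot: [[-0.039, 0.999, 0.015], [0.999, 0.039, -0.002], [-0.003, 0.015, -1.0]]
force: [-0.7, -0.5, 0.8]
opening: 0.6
grasp_force: 0.0
```

Emit:
play_rows(
  moves=[
    [[0,-40,0,0,0,0],[0,-40,0,0,0,0],[0,-30,0,0,0,0],[0,0,0,0,0,0]],
  ],
  fingers=0.4,
)

```text
time_s: 40.95
position: [0.4965, 0.0109, 0.1429]
tcp_rot: [[-0.038, 0.999, -0.005], [0.999, 0.038, 0.001], [0.001, -0.005, -1.0]]
force: [0.5, -0.3, 0.7]
opening: 0.693
grasp_force: 0.0
```

Run:
```python
from plan import *
np.set_printoptions(precision=4,suppress=True)
T=bot.capture("top");S=bot.capture("side")
for q,z in(("filter_green_center",.081),("filter_blue_center",.046)):
    for d in bot.silhouettes(T,q): print(q,np.round(d["centre"],1),round(d["confidence"],2),rect(T,d["pixels"],z))
    for P in(S,T): print("  ",[([round(float(v),1) for v in d["centre"]],round(d["confidence"],2)) for d in bot.pinpoint(P,q)])
h=cv2.cvtColor(T["image"],cv2.COLOR_BGR2HSV)
for nm,hc,z in(("blue",115,.046),("green",60,.081)):
    m=(abs(h[...,0].astype(int)-hc)<15)&(h[...,1]>100);n,_,st,c=cv2.connectedComponentsWithStats(m.astype(np.uint8))
    for i in range(1,n):
        if 3<st[i][4]<200: print(nm,c[i].round(1),st[i][4],at_z(T,c[i],z)[0])
print("green bay2 expect px",proj(S,[[.652,.016,.058]]),proj(T,[[.652,.016,.081]]))
print(bot.read_state()["position"])
plan([([.4717,.336,.14],down(105.7)),([.4717,.336,.14],down(105.7)),([.4717,.336,.001],down(105.7),25)])
```

```text
filter_green_center [266.1 163.4] 0.59 [646.4, 14.9, 65.5, 35.0, -89.2]
   [([289.9, 214.4], 0.76), ([338.3, 304.5], 0.51)]
   [([262.6, 162.4], 0.73), ([240.2, 132.2], 0.23), ([174.0, 217.4], 0.19)]
filter_blue_center [173.2 219.2] 0.56 [468.3, 334.5, 71.8, 40.4, 14.6]
   [([233.8, 181.5], 0.66)]
   [([172.7, 217.5], 0.74)]
blue [173.7 215.6] 122 [0.4694 0.3362 0.046 ]
green [259.  164.4] 34 [0.6483 0.0407 0.081 ]
green [266.5 164. ] 51 [0.6498 0.0151 0.081 ]
green [273.6 164. ] 28 [ 0.6501 -0.0094  0.081 ]
green [365.6 195. ] 17 [ 0.5474 -0.3263  0.081 ]
green bay2 expect px [[291.3102 213.4034]] [[266.2014 163.3882]]
[0.5031 0.01   0.1423]
[[[40.9,-2.4,0.3,0,0,-0.029],[40.9,-1.1,0.3,0,0,-0.03],[40.9,0,0.2,0,0,-0.029],[41,1.3,0.3,0.001,0,-0.03],[40.8,2.5,0.3,0,0,-0.029]]]
[[[40.8,3.6,0.3,0,0,-0.03],[40.7,4.9,0.2,0,0,-0.029],[40.4,6.1,0.3,0,0,-0.029],[0.1,0,0,0,0,0],[0,0,23.2,0,0,0]]]
[[[0,0,23.1,0,0,0],[0,0,23.2,0,0,0],[0,-0.1,23.2,0,0,0],[0,0,23.1,0,0,0],[0,0,23.2,0,0,0]]]
end [0.4717 0.336  0.001 ]
```

Run:
```python
from plan import *
plan([([.4715,.336,.12],down(195)),([.4715,.336,.12],down(195))],deg=7.8)
```

```text
[[[23.4,-1.4,1.6,0,0,-0.128],[23.3,1.7,1.6,0,0,-0.128],[22.9,4.6,1.6,0,0,-0.128],[22.2,7.5,1.5,0,0,-0.129],[21,10.2,1.6,0,0.001,-0.128]]]
[[[19.6,12.9,1.6,0,0,-0.128],[17.7,15.3,1.6,0,0,-0.128],[15.6,17.4,1.7,0,0,-0.128],[13.3,19.2,1.6,0,0,-0.128],[10.7,20.8,1.6,0.001,0,-0.128]]]
[[[8,22,1.5,0,0,-0.129],[5.1,22.9,1.6,0,0,-0.128],[2.1,23.3,1.6,0,0,-0.128],[-0.8,23.4,1.6,0,0,-0.128],[0,-0.1,0,0,0,0]]]
end [0.4715 0.3359 0.12  ]
```

Emit:
play_rows(
  moves=[
    [[23.5,-1.5,1.5,0,0,-0.128],[23.5,1.5,1.5,0,0,-0.128],[23,4.5,1.5,0,0,-0.128],[22,7.5,1.5,0,0,-0.129],[21,10,1.5,0,0,-0.128]],
  ],
)

```text
time_s: 41.85
position: [0.4906, 0.1275, 0.1345]
tcp_rot: [[-0.632, 0.775, 0.0], [0.775, 0.632, 0.0], [-0.0, 0.0, -1.0]]
force: [-0.4, 0.0, 0.0]
opening: 0.7
grasp_force: 0.0
```

Emit:
play_rows(
  moves=[
    [[19.5,13,1.5,0,0,-0.128],[17.5,15.5,1.5,0,0,-0.128],[15.5,17.5,1.5,0,0,-0.128],[13.5,19,1.5,0,0,-0.128],[10.5,21,1.5,0,0,-0.128]],
  ],
)

```text
time_s: 42.35
position: [0.4797, 0.2442, 0.1269]
tcp_rot: [[-0.97, 0.243, 0.0], [0.243, 0.97, -0.0], [-0.0, -0.0, -1.0]]
force: [0.1, -0.2, -0.2]
opening: 0.699
grasp_force: 0.0
```

Emit:
play_rows(
  moves=[
    [[8,22,1.5,0,0,-0.129],[5,23,1.5,0,0,-0.128],[2,23.5,1.5,0,0,-0.128],[-1,23.5,1.5,0,0,-0.128],[0,0,0,0,0,0]],
  ],
)

```text
time_s: 42.85
position: [0.4709, 0.3394, 0.1208]
tcp_rot: [[-0.965, -0.263, 0.001], [-0.263, 0.965, 0.001], [-0.001, 0.001, -1.0]]
force: [0.3, 0.8, -0.3]
opening: 0.7
grasp_force: 0.0
```

Emit:
play_rows(
  moves=[
    [[0,0,20,0,0,0],[0,0,0,0,0,0],[0,0,0,0,0,0]],
  ],
)

```text
time_s: 43.15
position: [0.4706, 0.3359, 0.1009]
tcp_rot: [[-0.966, -0.257, -0.001], [-0.257, 0.966, -0.001], [0.001, -0.001, -1.0]]
force: [-0.1, -0.7, 0.3]
opening: 0.696
grasp_force: 0.0
```

Run:
```python
from plan import *
S=bot.capture("side");print([(d["centre"],d["confidence"]) for d in bot.pinpoint(S,"filter_blue_center")])
s=bot.read_state();print(s["joint_positions"].round(0))
plan([([.4715,.336,.001],down(195),22)])
```

```text
[([232.5, 185.2], 0.74)]
[ 24.  34.  94.  -0.  51. -80.]
[[[0,-0.1,20.2,0,0,0],[0,0,20.1,0,0,-0.001],[0.1,-0.1,20.2,0,0.001,0],[0,-0.1,20.1,0,0,0],[0,0,20.2,0,0,0]]]
end [0.4715 0.336  0.001 ]
```

Emit:
play_rows(
  moves=[
    [[0,0,20,0,0,0],[0,0,20,0,0,0],[0,0,20,0,0,0],[0,0,20,0,0,0],[0,0,19,0,0,0]],
  ],
)

```text
time_s: 43.75
position: [0.4718, 0.3366, 0.0024]
tcp_rot: [[-0.966, -0.258, 0.002], [-0.258, 0.966, 0.001], [-0.002, 0.0, -1.0]]
force: [0.5, -0.5, 0.4]
opening: 0.702
grasp_force: 0.0
```

Emit:
play_rows(
  moves=[
    [[0,0,0,0,0,0],[0,0,0,0,0,0],[0,0,0,0,0,0],[0,0,0,0,0,0],[0,0,0,0,0,0]],
  ],
  fingers=-1,
)

```text
time_s: 44.25
position: [0.4717, 0.3374, 0.0035]
tcp_rot: [[-0.966, -0.258, 0.003], [-0.258, 0.966, 0.002], [-0.003, 0.001, -1.0]]
force: [-0.7, 1.4, 3.0]
opening: 0.363
grasp_force: 30.0
```

Emit:
play_rows(
  moves=[
    [[0,0,0,0,0,0],[0,0,0,0,0,0],[0,0,0,0,0,0]],
  ],
)

```text
time_s: 44.55
position: [0.4717, 0.3374, 0.0035]
tcp_rot: [[-0.966, -0.259, 0.003], [-0.259, 0.966, 0.001], [-0.003, 0.001, -1.0]]
force: [-0.8, 0.8, 6.1]
opening: 0.368
grasp_force: 30.0
```

Emit:
play_rows(
  moves=[
    [[0,0,-15,0,0,0],[0,0,-25,0,0,0],[0,0,-25,0,0,0],[0,0,-25,0,0,0],[0,0,-25,0,0,0]],
  ],
)

```text
time_s: 45.05
position: [0.4703, 0.3362, 0.1187]
tcp_rot: [[-0.966, -0.259, -0.0], [-0.259, 0.966, -0.001], [0.0, -0.001, -1.0]]
force: [0.3, -0.0, -2.2]
opening: 0.361
grasp_force: 30.0
```

Emit:
play_rows(
  moves=[
    [[0,0,-25,0,0,0],[0,0,0,0,0,0]],
  ],
)

```text
time_s: 45.25
position: [0.473, 0.3376, 0.1462]
tcp_rot: [[-0.966, -0.259, 0.008], [-0.259, 0.966, 0.003], [-0.008, 0.001, -1.0]]
force: [0.4, 0.2, -0.3]
opening: 0.362
grasp_force: 30.0
```

Run:
```python
from plan import *
s=bot.read_state();p=s["position"];R=s["tcp_rot"];print(p)
S=bot.capture("side");print([(d["centre"],d["confidence"]) for d in bot.pinpoint(S,"filter_blue_center")],proj(S,[p+R@np.array([0,0,-.02])]))
plan([([.5065,.0120,.14],down(92.2),30),([.5065,.0120,.14],down(92.2))],deg=6.5)
```

```text
[0.47295749 0.33755227 0.14618923]
[([231.9, 152.6], 0.47), ([335.0, 306.4], 0.33)] [[233.02165535 150.60393747]]
[[[3.1,-20.2,0.2,0,0,0.112],[0.8,-20.4,0.1,0,0,0.112],[-1.5,-20.3,0.2,0,0,0.112],[-3.7,-20.1,0.2,0,0,0.113],[-6,-19.5,0.1,0,0,0.112]]]
[[[-8.1,-18.7,0.2,0,0,0.112],[-10.2,-17.7,0.2,0,0,0.112],[-12.1,-16.4,0.1,0,0,0.112],[-13.8,-15,0.2,0.001,0,0.112],[-15.4,-13.3,0.2,0,0,0.112]]]
[[[-16.9,-11.6,0.2,0,0,0.112],[-18,-9.6,0.1,0,0.001,0.113],[-18.9,-7.5,0.2,0,0,0.112],[-19.7,-5.3,0.2,0,0,0.112],[-20.2,-3.1,0.1,0,0,0.112]]]
[[[-20.4,-0.8,0.2,0,0,0.112],[0,0,0,0,0,0]]]
end [0.5065 0.012  0.14  ]
```

Emit:
play_rows(
  moves=[
    [[3,-20,0,0,0,0.112],[1,-20.5,0,0,0,0.112],[-1.5,-20.5,0,0,0,0.112],[-3.5,-20,0,0,0,0.112],[-6,-19.5,0,0,0,0.112]],
  ],
)

```text
time_s: 45.85
position: [0.4801, 0.234, 0.1404]
tcp_rot: [[-0.955, 0.298, -0.004], [0.298, 0.955, -0.001], [0.003, -0.002, -1.0]]
force: [-0.2, 0.3, -1.2]
opening: 0.363
grasp_force: 30.0
```

Emit:
play_rows(
  moves=[
    [[-8,-18.5,0,0,0,0.112],[-10,-17.5,0,0,0,0.112],[-12,-16.5,0,0,0,0.112],[-14,-15,0,0,0,0.112],[-15.5,-13.5,0,0,0,0.112]],
  ],
)

```text
time_s: 46.35
position: [0.4913, 0.1331, 0.1405]
tcp_rot: [[-0.65, 0.76, -0.004], [0.76, 0.65, -0.0], [0.002, -0.003, -1.0]]
force: [0.3, 0.2, -1.5]
opening: 0.364
grasp_force: 30.0
```

Emit:
play_rows(
  moves=[
    [[-17,-11.5,0,0,0,0.112],[-18,-9.5,0,0,0,0.113],[-19,-7.5,0,0,0,0.112],[-19.5,-5.5,0,0,0,0.112],[-20,-3,0,0,0,0.112]],
  ],
)

```text
time_s: 46.85
position: [0.5026, 0.0322, 0.1406]
tcp_rot: [[-0.146, 0.989, -0.004], [0.989, 0.146, 0.001], [0.001, -0.004, -1.0]]
force: [0.5, -0.4, -1.7]
opening: 0.365
grasp_force: 30.0
```

Emit:
play_rows(
  moves=[
    [[-20.5,-1,0,0,0,0.114],[0,0,10,0,0,0],[0,0,0,0,0,0],[0,0,0,0,0,0]],
  ],
)

```text
time_s: 47.25
position: [0.5049, 0.0134, 0.131]
tcp_rot: [[-0.039, 0.999, -0.003], [0.999, 0.039, 0.001], [0.001, -0.003, -1.0]]
force: [-0.2, -0.9, -1.2]
opening: 0.36
grasp_force: 30.0
```

Run:
```python
from plan import *
s=bot.read_state();p=s["position"];R=s["tcp_rot"];print(p,R[:,0].round(3))
plan([([.5065,.0120,.055],down(92.2),20)])
```

```text
[0.50485415 0.01343105 0.13098492] [-0.039  0.999  0.001]
[[[-0.4,0.5,19,-0.001,0,0],[-0.4,0.4,19,-0.001,-0.001,0],[-0.4,0.4,19,0,0,0.001],[-0.3,0.4,19,-0.001,0,0]]]
end [0.5065 0.012  0.055 ]
```

Emit:
play_rows(
  moves=[
    [[-0.5,0,19,0,0,0],[-0.5,0.5,19,0,0,0],[-0.5,0,19,0,0,0],[0,0,19,0,0,0],[0,0,0,0,0,0]],
  ],
)

```text
time_s: 47.75
position: [0.5047, 0.0124, 0.0543]
tcp_rot: [[-0.04, 0.999, -0.005], [0.999, 0.04, 0.001], [0.001, -0.005, -1.0]]
force: [-1.0, -0.9, -0.7]
opening: 0.364
grasp_force: 30.0
```

Emit:
play_rows(
  moves=[
    [[0,0,0,0,0,0],[0,0,0,0,0,0]],
  ],
)

```text
time_s: 47.95
position: [0.5076, 0.0113, 0.0571]
tcp_rot: [[-0.039, 0.999, 0.002], [0.999, 0.039, -0.0], [-0.0, 0.002, -1.0]]
force: [-0.1, 0.2, -1.9]
opening: 0.366
grasp_force: 30.0
```

Emit:
play_rows(
  moves=[
    [[0,0,5,0,0,0],[0.5,-0.5,5,0,0,0],[0,0,5,0,0,0],[0,0,0,0,0,0],[0,0,0,0,0,0]],
  ],
)

```text
time_s: 48.45
position: [0.5063, 0.0115, 0.041]
tcp_rot: [[-0.037, 0.999, -0.0], [0.999, 0.037, 0.0], [0.0, -0.0, -1.0]]
force: [0.5, 0.6, -2.2]
opening: 0.365
grasp_force: 30.0
```

Emit:
play_rows(
  moves=[
    [[0,0,2,0,0,0],[0,0,2,0,0,0],[0,0,0,0,0,0],[0,0,0,0,0,0]],
  ],
)

```text
time_s: 48.85
position: [0.5067, 0.0114, 0.0384]
tcp_rot: [[-0.038, 0.999, 0.001], [0.999, 0.038, -0.0], [-0.0, 0.001, -1.0]]
force: [-2.0, -0.4, 8.3]
opening: 0.37
grasp_force: 30.0
```

Emit:
play_rows(
  moves=[
    [[0,0,0,0,0,0],[0,0,0,0,0,0],[0,0,0,0,0,0],[0,0,0,0,0,0],[0,0,0,0,0,0]],
  ],
  fingers=0.2,
)

```text
time_s: 49.35
position: [0.5063, 0.0115, 0.0371]
tcp_rot: [[-0.037, 0.999, 0.0], [0.999, 0.037, 0.0], [0.0, 0.0, -1.0]]
force: [-0.2, 0.4, -0.3]
opening: 0.592
grasp_force: 0.0
```

Emit:
play_rows(
  moves=[
    [[0,0,-15,0,0,0],[0,0,-30,0,0,0],[0,0,-40,0,0,0],[0,0,-20,0,0,0],[0,-35,0,0,0,0]],
  ],
)

```text
time_s: 49.85
position: [0.4791, 0.0086, 0.1459]
tcp_rot: [[-0.038, 0.999, 0.016], [0.999, 0.038, -0.003], [-0.004, 0.016, -1.0]]
force: [-0.6, -0.1, -0.2]
opening: 0.598
grasp_force: 0.0
```

Emit:
play_rows(
  moves=[
    [[0,-35,-20,0,0,0],[0,-30,-20,0,0,0],[0,0,0,0,0,0],[0,0,0,0,0,0]],
  ],
)

```text
time_s: 50.25
position: [0.407, 0.0076, 0.1828]
tcp_rot: [[-0.037, 0.999, 0.003], [0.999, 0.037, -0.001], [-0.001, 0.003, -1.0]]
force: [0.4, -0.1, 0.5]
opening: 0.599
grasp_force: 0.0
```

Run:
```python
from plan import *
np.set_printoptions(precision=4,suppress=True)
T=bot.capture("top");S=bot.capture("side")
for q,z in(("filter_green_center",.081),("filter_blue_center",.081),("filter_blank_center",.05)):
    for d in bot.silhouettes(T,q): print(q,np.round(d["centre"],1),round(d["confidence"],2),rect(T,d["pixels"],z))
h=cv2.cvtColor(T["image"],cv2.COLOR_BGR2HSV)
for nm,hc,z in(("blue",115,.081),("green",60,.081)):
    m=(abs(h[...,0].astype(int)-hc)<15)&(h[...,1]>100);n,_,st,c=cv2.connectedComponentsWithStats(m.astype(np.uint8))
    for i in range(1,n):
        if 3<st[i][4]<200: print(nm,c[i].round(1),st[i][4],at_z(T,c[i],z)[0])
print("px expect",proj(S,[[.651,.016,.058],[.5065,.0114,.058],[.648,.2535,.027]]))
for q in("filter_green_center","filter_blue_center","filter_blank_center"): print([(d["centre"],d["confidence"]) for d in bot.pinpoint(S,q)])
print(bot.read_state()["position"])
plan([([.5757,.1014,.15],down(92)),([.5757,.1014,.15],down(92)),([.5757,.1014,.036],down(92),20)])
cv2.imwrite("pics/c12.png",np.hstack([cv2.resize(S["image"][170:250,220:320],(400,320),interpolation=2),cv2.resize(T["image"][130:226,180:300],(400,320),interpolation=2)]))
```

```text
filter_green_center [264.6 163.9] 0.74 [644.7, 14.8, 65.5, 38.5, -89.2]
filter_blank_center [196.9 168.2] 0.54 [640.6, 254.1, 75.0, 39.6, -89.3]
green [263.5 164. ] 83 [0.6497 0.0253 0.081 ]
green [273.6 163.9] 27 [ 0.6506 -0.0093  0.081 ]
green [365.6 195. ] 17 [ 0.5474 -0.3263  0.081 ]
px expect [[291.0336 213.4189]
 [250.6328 216.4328]
 [277.4023 188.5076]]
[([293.4, 212.6], 0.77), ([273.9, 236.2], 0.62)]
[([250.5, 218.7], 0.48)]
[]
[0.4067 0.0077 0.1817]
[[[17.4,34.5,6.3,0,0,0.001],[17.5,34.4,6.4,0,0,0],[17.5,34.5,6.3,0,0,0.001],[17.5,34.4,6.4,0,0,0],[17.5,34.5,6.3,0,0,0.001]]]
[[[0,0,0,0,0,0],[0,0,19,0,0,0],[0,0,19,0,0,0],[0,0,19,0,0,0],[0,0,19,0,0,0]]]
[[[0,0,19,0,0,0],[0,0,19,0,0,0]]]
end [0.5757 0.1014 0.036 ]
```

View pics/c12.png

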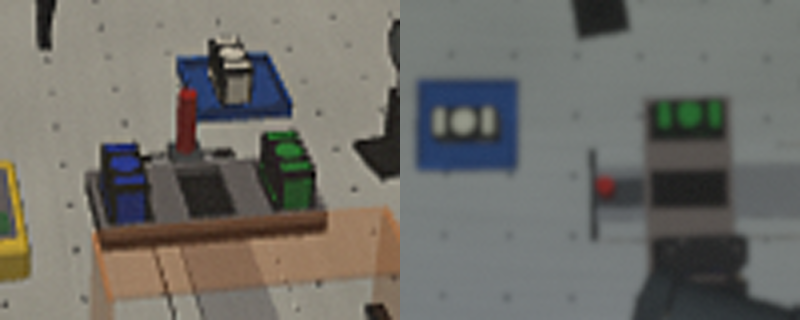

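Emit:
play_rows(
  moves=[
    [[17.5,34.5,6.5,0,0,0],[17.5,34.5,6.5,0,0,0],[17.5,34.5,6.5,0,0,0],[17.5,34.5,6.5,0,0,0],[17.5,34,6.5,0,0,0]],
  ],
)

```text
time_s: 51.15
position: [0.5764, 0.1026, 0.1489]
tcp_rot: [[-0.038, 0.999, -0.0], [0.999, 0.038, -0.0], [-0.0, -0.0, -1.0]]
force: [1.0, -0.6, 1.1]
opening: 0.6
grasp_force: 0.0
```

Emit:
play_rows(
  moves=[
    [[0,0,0,0,0,0],[0,0,0,0,0,0],[0,0,19,0,0,0],[0,0,19,0,0,0],[0,0,19,0,0,0]],
  ],
)

```text
time_s: 51.65
position: [0.5735, 0.101, 0.0926]
tcp_rot: [[-0.037, 0.999, -0.001], [0.999, 0.037, -0.0], [-0.0, -0.001, -1.0]]
force: [-0.1, 0.6, 0.1]
opening: 0.601
grasp_force: 0.0
```

Emit:
play_rows(
  moves=[
    [[0,0,0,0,0,0],[0,0,19,0,0,0],[0,0,19,0,0,0],[0,0,19,0,0,0],[0,0,0,0,0,0]],
  ],
)

```text
time_s: 52.15
position: [0.5728, 0.1011, 0.0348]
tcp_rot: [[-0.037, 0.999, -0.004], [0.999, 0.037, -0.0], [0.0, -0.004, -1.0]]
force: [0.1, 0.4, -0.7]
opening: 0.6
grasp_force: 0.0
```

Emit:
play_rows(
  moves=[
    [[0,0,0,0,0,0],[0,0,0,0,0,0],[0,0,0,0,0,0],[0,0,0,0,0,0],[0,0,0,0,0,0]],
  ],
  fingers=-1,
)

```text
time_s: 52.65
position: [0.5754, 0.1016, 0.0364]
tcp_rot: [[-0.038, 0.999, 0.001], [0.999, 0.038, -0.0], [-0.0, 0.001, -1.0]]
force: [0.3, -0.0, -0.3]
opening: 0.232
grasp_force: 0.0
```

Emit:
play_rows(
  moves=[
    [[0,0,0,0,0,0],[0,0,0,0,0,0],[0,0,0,0,0,0]],
  ],
)

```text
time_s: 52.95
position: [0.5758, 0.1017, 0.0363]
tcp_rot: [[-0.038, 0.999, 0.002], [0.999, 0.038, 0.0], [-0.0, 0.002, -1.0]]
force: [1.2, -0.3, 3.8]
opening: 0.197
grasp_force: 30.0
```

Emit:
play_rows(
  moves=[
    [[-5,0,0,0,0,0],[-10,0,0,0,0,0],[-12,0,0,0,0,0],[-12,0,0,0,0,0],[-12,0,0,0,0,0]],
  ],
)

```text
time_s: 53.45
position: [0.5779, 0.0492, 0.0363]
tcp_rot: [[-0.037, 0.999, 0.002], [0.999, 0.037, -0.0], [-0.0, 0.002, -1.0]]
force: [2.9, 2.3, 5.0]
opening: 0.198
grasp_force: 30.0
```

Emit:
play_rows(
  moves=[
    [[-12,0,0,0,0,0],[-12,0,0,0,0,0],[-12,0,0,0,0,0],[-12,0,0,0,0,0],[-12,0,0,0,0,0]],
  ],
)

```text
time_s: 53.95
position: [0.5802, -0.0109, 0.0362]
tcp_rot: [[-0.037, 0.999, 0.003], [0.999, 0.037, -0.0], [-0.0, 0.003, -1.0]]
force: [2.5, 2.4, 3.9]
opening: 0.199
grasp_force: 30.0
```

Emit:
play_rows(
  moves=[
    [[-12,0,0,0,0,0],[-12,0,0,0,0,0],[-10,0,0,0,0,0],[0,0,0,0,0,0],[0,0,0,0,0,0]],
  ],
)

```text
time_s: 54.45
position: [0.5816, -0.0456, 0.0362]
tcp_rot: [[-0.037, 0.999, 0.003], [0.999, 0.037, -0.002], [-0.002, 0.003, -1.0]]
force: [2.4, -1.5, 5.1]
opening: 0.2
grasp_force: 30.0
```

Emit:
play_rows(
  moves=[
    [[-6,0,0,0,0,0],[-5,0,0,0,0,0],[-3,0,0,0,0,0],[0,0,0,0,0,0],[0,0,0,0,0,0]],
  ],
)

```text
time_s: 54.95
position: [0.5821, -0.0581, 0.0362]
tcp_rot: [[-0.037, 0.999, 0.003], [0.999, 0.037, -0.001], [-0.001, 0.003, -1.0]]
force: [2.9, 1.3, 5.3]
opening: 0.2
grasp_force: 30.0
```

Emit:
play_rows(
  moves=[
    [[-2,0,0,0,0,0],[0,0,0,0,0,0],[0,0,0,0,0,0]],
  ],
)

```text
time_s: 55.25
position: [0.582, -0.0582, 0.0362]
tcp_rot: [[-0.036, 0.999, 0.003], [0.999, 0.036, 0.002], [0.002, 0.003, -1.0]]
force: [4.4, 7.3, 5.5]
opening: 0.201
grasp_force: 30.0
```

Emit:
play_rows(
  moves=[
    [[0,0,0,0,0,0],[0,0,0,0,0,0],[0,0,0,0,0,0],[0,0,0,0,0,0],[0,0,0,0,0,0]],
  ],
  fingers=0.2,
)

```text
time_s: 55.75
position: [0.5804, -0.0594, 0.0354]
tcp_rot: [[-0.037, 0.999, -0.001], [0.999, 0.037, 0.0], [0.0, -0.001, -1.0]]
force: [0.0, -0.4, -0.2]
opening: 0.549
grasp_force: 0.0
```

Emit:
play_rows(
  moves=[
    [[0,0,-15,0,0,0],[0,0,-35,0,0,0],[0,0,-40,0,0,0],[0,0,-40,0,0,0],[0,0,-40,0,0,0]],
  ],
)

```text
time_s: 56.25
position: [0.5804, -0.0593, 0.2071]
tcp_rot: [[-0.037, 0.999, -0.001], [0.999, 0.037, 0.0], [0.0, -0.001, -1.0]]
force: [-0.1, 0.1, -0.0]
opening: 0.6
grasp_force: 0.0
```

Emit:
play_rows(
  moves=[
    [[0,0,-10,0,0,0],[0,0,0,0,0,0],[0,0,0,0,0,0]],
  ],
  fingers=0.3,
)

```text
time_s: 56.55
position: [0.5798, -0.059, 0.2145]
tcp_rot: [[-0.037, 0.999, -0.002], [0.999, 0.037, 0.001], [0.001, -0.002, -1.0]]
force: [0.2, -0.5, -0.4]
opening: 0.649
grasp_force: 0.0
```

Run:
```python
from plan import *
np.set_printoptions(precision=4,suppress=True)
S=bot.capture("side")
h=cv2.cvtColor(S["image"],cv2.COLOR_BGR2HSV);m=((h[...,0]<7)|(h[...,0]>173))&(h[...,1]>130)
n,_,st,c=cv2.connectedComponentsWithStats(m.astype(np.uint8))
print([(c[i].round(1),st[i][4]) for i in range(1,n) if 220<c[i][0]<300 and 200<c[i][1]<310 and st[i][4]>3],"handle at home was 275.6 222.9 ")
print(bot.read_state()["position"])
plan([([.43,-.31,.25],down(YD,0)),([.43,-.31,.25],down(YD,0)),bat(-.42,.14),bat(-.42,.14)])
```

```text
[(array([275.7, 223.8]), np.int32(78)), (array([248.5, 264.9]), np.int32(44)), (array([237.8, 290.4]), np.int32(29))] handle at home was 275.6 222.9 
[ 0.5795 -0.0589  0.2138]
[[[-22.3,-14.4,-3.3,0,0,0.128],[-24,-11.5,-3.2,-0.001,0,0.128],[-25.2,-8.4,-3.3,0,0,0.128],[-26.1,-5,-3.3,0,0.001,0.128],[-26.5,-1.7,-3.3,-0.001,0,0.128]]]
[[[-26.5,1.8,-3.3,0,0,0.128],[-26.1,5.1,-3.3,-0.001,0,0.128],[-25.2,8.4,-3.3,0,0,0.128],[-23.9,11.5,-3.3,0,0,0.128],[-22.3,14.5,-3.3,-0.001,0,0.127]]]
[[[-20.2,17.2,-3.3,0,0,0.128],[0,0,0,0,0,0],[-1.9,10.4,11.8,0,0.105,0],[-3,10.5,11.5,0,0.105,0],[-4.3,10.4,11.2,0,0.105,0]]]
[[[-5.4,10.5,10.6,0,0.105,0],[0,0,0,0,0,0]]]
end [ 0.4311 -0.3524  0.2029]
```

Emit:
play_rows(
  moves=[
    [[-22.5,-14.5,-3.5,0,0,0.128],[-24,-11.5,-3.5,0,0,0.128],[-25,-8.5,-3.5,0,0,0.128],[-26,-5,-3.5,0,0,0.128],[-26.5,-1.5,-3.5,0,0,0.128]],
  ],
)

```text
time_s: 57.1
position: [0.5112, -0.1734, 0.231]
tcp_rot: [[0.571, 0.821, -0.004], [0.821, -0.571, 0.003], [-0.0, -0.005, -1.0]]
force: [0.6, 0.8, -0.1]
opening: 0.648
grasp_force: 0.0
```

Emit:
play_rows(
  moves=[
    [[-26.5,2,-3.5,0,0,0.128],[-26,5,-3.5,0,0,0.128],[-25,8.5,-3.5,0,0,0.128],[-24,11.5,-3.5,0,0,0.128],[-22.5,14.5,-3.5,0,0,0.127]],
  ],
)

```text
time_s: 57.6
position: [0.4436, -0.2875, 0.2485]
tcp_rot: [[0.948, 0.318, -0.003], [0.318, -0.948, 0.004], [-0.002, -0.004, -1.0]]
force: [0.1, 0.0, -0.9]
opening: 0.648
grasp_force: 0.0
```

Emit:
play_rows(
  moves=[
    [[-20,17,-3,0,0,0.128],[0,0,0,0,0,0],[-2,10.5,12,0,0.105,0],[-3,10.5,11.5,0,0.105,0],[-4.5,10.5,11,0,0.105,0]],
  ],
)

```text
time_s: 58.1
position: [0.4326, -0.341, 0.2168]
tcp_rot: [[0.93, 0.202, 0.307], [0.192, -0.979, 0.065], [0.313, -0.001, -0.95]]
force: [0.3, 0.3, -0.1]
opening: 0.65
grasp_force: 0.0
```

Emit:
play_rows(
  moves=[
    [[-5.5,10.5,10.5,0,0.105,0],[0,0,0,0,0,0],[0,0,0,0,0,0],[0,0,0,0,0,0]],
  ],
)

```text
time_s: 58.5
position: [0.4333, -0.352, 0.2067]
tcp_rot: [[0.894, 0.202, 0.399], [0.184, -0.979, 0.083], [0.407, -0.0, -0.913]]
force: [-0.2, 0.7, 0.4]
opening: 0.649
grasp_force: 0.0
```

Run:
```python
from plan import *
s=bot.read_state();print(s["position"],s["joint_positions"].round(0))
for d in(.06,.04):
    P,R=bat(-.42,d);print("todo",(s["tcp_rot"].T@(P-s["position"])*1e3).round(1),Ro.from_matrix(s["tcp_rot"].T@R).as_rotvec().round(3))
```

```text
[ 0.43326008 -0.35198334  0.20667486] [-64.  22. 103.  30.  53.  -4.]
todo [-3.6  0.1 82.6] [-0.001  0.     0.002]
todo [-3.600e+00  1.000e-01  1.026e+02] [-0.001  0.     0.002]
```

Emit:
play_rows(
  moves=[
    [[-1.5,0,22,0,0,0],[-1.5,0,22,0,0,0],[-0.5,0,22,0,0,0],[0,0,16,0,0,0],[0,0,0,0,0,0]],
  ],
)

```text
time_s: 59.0
position: [0.4634, -0.3445, 0.1293]
tcp_rot: [[0.894, 0.204, 0.398], [0.185, -0.979, 0.085], [0.407, -0.002, -0.913]]
force: [0.1, -0.4, 0.4]
opening: 0.65
grasp_force: 0.0
```

Emit:
play_rows(
  moves=[
    [[0,0,0,0,0,0],[0,0,10,0,0,0],[0,0,10,0,0,0],[0,0,0,0,0,0],[0,0,0,0,0,0]],
  ],
)

```text
time_s: 59.5
position: [0.4701, -0.345, 0.1118]
tcp_rot: [[0.895, 0.2, 0.4], [0.182, -0.98, 0.082], [0.408, -0.0, -0.913]]
force: [0.4, -0.0, 0.2]
opening: 0.652
grasp_force: 0.0
```

Emit:
play_rows(
  moves=[
    [[0,0,0,0,0,0],[0,0,0,0,0,0],[0,0,0,0,0,0],[0,0,0,0,0,0],[0,0,0,0,0,0]],
  ],
  fingers=-1,
)

```text
time_s: 60.0
position: [0.4701, -0.3453, 0.1122]
tcp_rot: [[0.894, 0.2, 0.4], [0.183, -0.98, 0.081], [0.408, 0.0, -0.913]]
force: [0.3, 0.3, -0.2]
opening: 0.282
grasp_force: 0.0
```

Emit:
play_rows(
  moves=[
    [[0,0,0,0,0,0],[0,0,0,0,0,0],[0,0,0,0,0,0],[0,0,0,0,0,0]],
  ],
)

```text
time_s: 60.4
position: [0.47, -0.3442, 0.1121]
tcp_rot: [[0.894, 0.201, 0.4], [0.183, -0.98, 0.083], [0.408, -0.001, -0.913]]
force: [-2.7, 3.0, 3.3]
opening: 0.205
grasp_force: 30.0
```

Run:
```python
from plan import *
s=bot.read_state();print(s["position"],s["force"].round(1),s["opening"])
P,R=bat(-.42,.04);print("todo",(s["tcp_rot"].T@(P-s["position"])*1e3).round(1),Ro.from_matrix(s["tcp_rot"].T@R).as_rotvec().round(3))
```

```text
[ 0.4699549  -0.34422354  0.11210695] [-2.7  3.   3.3] 0.20487595805777556
todo [0.7 0.2 1. ] [-0.002 -0.     0.001]
```

Emit:
play_rows(
  moves=[
    [[0,0,-5,0,0,0],[0,0,-5,0,0,0],[0,0,-4.5,0,0,0],[0,0,0,0,0,0],[0,0,0,0,0,0]],
  ],
)

```text
time_s: 60.9
position: [0.4641, -0.3453, 0.1246]
tcp_rot: [[0.895, 0.2, 0.399], [0.182, -0.98, 0.084], [0.408, -0.002, -0.913]]
force: [4.7, 3.4, -8.0]
opening: 0.205
grasp_force: 30.0
```

Run:
```python
from plan import *
s=bot.read_state();f=s["tcp_rot"].T@s["force"];print(s["position"],f.round(1),s["opening"])
P,R=bat(-.42,.04);print("todo",(s["tcp_rot"].T@(P-s["position"])*1e3).round(1))
S=bot.capture("side");h=cv2.cvtColor(S["image"],cv2.COLOR_BGR2HSV);m=((h[...,0]<7)|(h[...,0]>173))&(h[...,1]>130)
n,_,st,c=cv2.connectedComponentsWithStats(m.astype(np.uint8))
print([(c[i].round(1),st[i][4]) for i in range(1,n) if 220<c[i][0]<300 and 200<c[i][1]<310 and st[i][4]>3],proj(S,[bat(-.42,.084)[0],bat(-.42,.098)[0]]))
```

```text
[ 0.46413993 -0.34534239  0.12459984] [ 1.6 -2.3  9.5] 0.2051266434649559
todo [ 1.   0.3 14.8]
[(array([275.7, 223.8]), np.int32(77)), (array([237.8, 290.4]), np.int32(29))] [[247.6796439  265.32334865]
 [245.54836573 261.8144228 ]]
```

Emit:
play_rows(
  moves=[
    [[3.3,0,0.1,0,-0.06,0],[3.3,0,0.1,0,-0.06,0],[3.3,0,0.1,0,-0.06,0],[3.3,0,0.1,0,-0.06,0],[3.3,0,0.1,0,-0.06,0]],
  ],
)

```text
time_s: 61.45
position: [0.4789, -0.3421, 0.1284]
tcp_rot: [[0.973, 0.199, 0.113], [0.198, -0.98, 0.026], [0.116, -0.003, -0.993]]
force: [0.3, 1.3, -9.8]
opening: 0.2
grasp_force: 30.0
```

Emit:
play_rows(
  moves=[
    [[3.3,0,0.1,0,-0.06,0],[3.3,0,0.1,0,-0.06,0],[3.3,0,0.1,0,-0.06,0],[3.3,0,0.1,0,-0.06,0],[3.3,0,0.1,0,-0.06,0]],
  ],
)

```text
time_s: 61.95
position: [0.4947, -0.3388, 0.1275]
tcp_rot: [[0.963, 0.199, -0.18], [0.196, -0.98, -0.033], [-0.183, -0.003, -0.983]]
force: [-2.3, 1.1, -9.5]
opening: 0.204
grasp_force: 30.0
```

Emit:
play_rows(
  moves=[
    [[3.3,0,0.1,0,-0.06,0],[3.3,0,0.1,0,-0.06,0],[3.3,0,0.1,0,-0.06,0],[3.3,0,0.1,0,-0.06,0],[0,0,0,0,0,0]],
  ],
)

```text
time_s: 62.45
position: [0.5071, -0.3361, 0.1224]
tcp_rot: [[0.892, 0.2, -0.404], [0.184, -0.98, -0.079], [-0.412, -0.004, -0.911]]
force: [-5.6, 0.8, -6.4]
opening: 0.206
grasp_force: 30.0
```

Emit:
play_rows(
  moves=[
    [[0,0,0,0,0,0],[0,0,0,0,0,0]],
  ],
)

```text
time_s: 62.65
position: [0.5071, -0.3365, 0.124]
tcp_rot: [[0.895, 0.198, -0.4], [0.183, -0.98, -0.078], [-0.408, -0.003, -0.913]]
force: [-3.7, 2.7, -8.3]
opening: 0.203
grasp_force: 30.0
```

Run:
```python
from plan import *
s=bot.read_state();f=s["tcp_rot"].T@s["force"];print(s["position"],f.round(1),s["opening"])
P,R=bat(.42,.04);print("todo",(s["tcp_rot"].T@(P-s["position"])*1e3).round(1),Ro.from_matrix(s["tcp_rot"].T@R).as_rotvec().round(3))
```

```text
[ 0.50709099 -0.33645297  0.12404647] [ 0.6 -3.4  8.8] 0.2033943382821697
todo [ 1.2  0.5 13.2] [-0.003 -0.     0.001]
```

Emit:
play_rows(
  moves=[
    [[1.5,0,0,0,0,0],[0,0,5,0,0,0],[0,0,5,0,0,0],[0,0,4,0,0,0],[0,0,0,0,0,0]],
  ],
)

```text
time_s: 63.15
position: [0.5042, -0.3377, 0.1142]
tcp_rot: [[0.896, 0.198, -0.398], [0.181, -0.98, -0.08], [-0.406, -0.0, -0.914]]
force: [-2.4, 5.2, 1.5]
opening: 0.205
grasp_force: 30.0
```

Emit:
play_rows(
  moves=[
    [[0,0,0,0,0,0],[0,0,0,0,0,0],[0,0,0,0,0,0],[0,0,0,0,0,0],[0,0,0,0,0,0]],
  ],
  fingers=0.3,
)

```text
time_s: 63.65
position: [0.505, -0.3393, 0.1126]
tcp_rot: [[0.896, 0.2, -0.397], [0.182, -0.98, -0.083], [-0.406, 0.002, -0.914]]
force: [0.4, 0.4, -0.9]
opening: 0.567
grasp_force: 0.0
```

Emit:
play_rows(
  moves=[
    [[0,0,0,0,0,0],[0,0,-15,0,0,0],[0,0,-30,0,0,0],[0,0,-30,0,0,0],[0,0,-35,0,0,0]],
  ],
)

```text
time_s: 64.15
position: [0.5479, -0.3291, 0.2126]
tcp_rot: [[0.894, 0.2, -0.4], [0.183, -0.98, -0.081], [-0.409, -0.001, -0.913]]
force: [1.1, -0.4, -0.3]
opening: 0.647
grasp_force: 0.0
```

Emit:
play_rows(
  moves=[
    [[-20,0,-25,0,0,0],[0,0,0,0,0,0],[0,0,0,0,0,0],[0,0,0,0,0,0]],
  ],
)

```text
time_s: 64.55
position: [0.5394, -0.3304, 0.2419]
tcp_rot: [[0.894, 0.2, -0.401], [0.183, -0.98, -0.08], [-0.409, -0.002, -0.913]]
force: [-0.4, 0.5, -0.1]
opening: 0.649
grasp_force: 0.0
```

Run:
```python
from plan import *
np.set_printoptions(precision=4,suppress=True)
S=bot.capture("side");T=bot.capture("top");h=cv2.cvtColor(S["image"],cv2.COLOR_BGR2HSV);m=((h[...,0]<7)|(h[...,0]>173))&(h[...,1]>130)
n,_,st,c=cv2.connectedComponentsWithStats(m.astype(np.uint8))
print([(c[i].round(1),st[i][4]) for i in range(1,n) if 220<c[i][0]<300 and 200<c[i][1]<310 and st[i][4]>3],"start disc 273.07 259.53; handle 275.6 222.7")
print(proj(S,[bat(.42,.084)[0],bat(.36,.084)[0],bat(.42,.09)[0]]))
for q in("filter_green_center","filter_blue_center","filter_blank_center"):
    for P in(S,T):print(q,[(np.round(d["centre"],1),d["confidence"]) for d in bot.pinpoint(P,q)])
print("expect",proj(S,[[.657,-.144,.058],[.5125,-.1484,.058],[.648,.2535,.027]]),proj(T,[[.657,-.144,.058],[.5125,-.1484,.058],[.648,.2535,.027]]))
s=bot.read_state();print(s["position"],s["force"],s["time_s"])
```

```text
[(array([275.7, 223.7]), np.int32(79)), (array([273.2, 259.4]), np.int32(33)), (array([237.9, 290.4]), np.int32(28))] start disc 273.07 259.53; handle 275.6 222.7
[[273.1615 259.8337]
 [271.4952 259.6141]
 [274.15   257.9685]]
filter_green_center [(array([304.7, 241.2]), 0.68)]
filter_green_center [(array([310. , 165.5]), 0.62), (array([284.7, 188.8]), 0.5)]
filter_blue_center [(array([259.7, 244.8]), 0.43)]
filter_blue_center []
filter_blank_center [(array([283., 188.]), 0.41)]
filter_blank_center [(array([197.9, 165.2]), 0.69)]
expect [[303.7702 240.7382]
 [258.8313 244.614 ]
 [277.4023 188.5076]] [[311.5724 164.0311]
 [313.0101 205.0513]
 [199.6548 166.7073]]
[ 0.54   -0.3308  0.2429] [-0.2029  0.9035 -0.0096] 64.95
```

```bash
python3 -c "
from rig import bot
print(bot.hand_in())"
```

```text
the job is handed in; nothing more can be done
None
```

The job is handed in after about 65 s on the robot clock, with no verdict returned. My last check before that showed the laser off and back on with the bat in its notch, the carriage home at its stop, green in bay 2, blue in bay 0 and the blank in the far tray.

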